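Fit up two flanged pipes on their mandrels for tacking

TASK

Fit up two pipe pieces for tacking, each standing on its mandrel with the parts seated flat on one another. On the square-based mandrel put the square flange, its sides in line with the sides of the base, then stand the long tube on it over the spigot, and lay the oval flange centred on the tube's top end; on the round-based mandrel put the round flange and then the short tube. Leave the two finished practice welds where they lie.

Things in the scene. Friction and masses are not known exactly. Their poses are not given: they have to be found in the camera images.
- square_base: Centring mandrel on a square magnetic base, fixed to the table: dark steel block 80 x 80 mm, 20 mm high, with a bright upright round spigot 34 mm in diameter in its middle; the spigot's straight part ends 23 mm above the base's top and a blunt tapered nose carries on to 35 mm above it (55 mm over the table). Origin on the table under the spigot's axis, z up, x and y along the block's sides. A small switch sticks out 13 mm from the middle of the +x side.
- round_base: The same mandrel and spigot on a round magnetic base: dark steel disc 80 mm in diameter, 20 mm high, spigot 34 mm in diameter reaching 55 mm over the table. Origin on the table under the spigot's axis, z up. A small switch sticks out 13 mm from its +x side.
- square_flange: Loose dull brown-grey steel flange, square, 62 x 62 mm, 12 mm thick, with a 40 mm through bore in its middle and four small bolt holes. About 0.24 kg. Starts lying flat on the table. Origin at its centre (mid-thickness), z up through the bore, x and y along its sides.
- round_flange: Loose dull brown-grey steel flange, round, 64 mm in diameter, 12 mm thick, with a 40 mm through bore and six small bolt holes. About 0.18 kg. Starts lying flat on the table. Origin at its centre (mid-thickness), z along the bore.
- oval_flange: Loose dull brown-grey steel two-bolt oval flange, 92 mm long and 60 mm across, 12 mm thick, with a 40 mm through bore and one bolt hole in each ear. About 0.24 kg. Starts lying flat on the table. Origin at the centre of the bore (mid-thickness), z along the bore, x along the long way.
- long_tube: Loose plain grey-brown steel tube 90 mm long, 48 mm outside and 40 mm inside diameter, open at both ends, about 0.36 kg. Starts standing on end on the table. Origin on its axis at mid-length (45 mm above its lower end), z along the axis.
- short_tube: Loose plain grey-brown steel tube 45 mm long, 48 mm outside and 40 mm inside diameter, open at both ends, about 0.18 kg. Starts standing on end on the table. Origin on its axis at mid-length (22.5 mm above its lower end), z along the axis.
- tee_coupon: Finished practice weld, not part of the job, to be left alone: dark steel T-section, a foot 84 x 48 x 6 mm with an upright web 84 x 6 mm along its middle, 48 mm high in all. Loose. Origin at the centre of its underside, x along its length.
- lap_coupon: Finished practice weld, not part of the job, to be left alone: two dark steel strips welded overlapping, 84 x 60 mm, 12 mm high in all. Loose. Origin at the centre of its underside, x along its length.
There are look-alikes about, which are no part of the job. What is shaped like the oval_flange but green or purple is not meant.

How it is judged:
By the outcome, as a careful person would: the job done as asked, in the order asked, and still so for the second after the job is handed in, with the robot touching nothing.
It also fails if it takes over 131 s, if anything falls off the work surface, if the arm or the gripper's body presses on something with over 40 N, if the wrist force passes 120 N, or if a joint passes its speed limit or range.

ROBOT

A 6-joint arm with a two-finger parallel gripper is mounted at the origin on the work surface. World frame = base frame: x ahead of the robot, y to its left, z up, the work surface at z = 0. Lengths are in m, angles in rad, forces in N, time in s.
With the tool pointing down it reaches from about 0.35 to 0.975 m from the base axis. Payload 17.4 kg.
Tool frame: the origin (TCP) lies midway between the tips of the shut fingers; the grasp point (between the pads) lies 19 mm behind it (robot.tcp_to_grasp is the distance from the TCP to the grasp point, in m); z points along the fingers, x is the direction in which the jaws open and shut, and the axes are right-handed (so a half turn about z gives the same grasp; the last joint's range is limited). The gripper opens to 85 mm and grips with 20 to 120 N. Pads are 22 mm wide; open, the fingers measure 114 mm over their backs; the gripper's body (76 mm by 85 mm) begins 54 mm behind the grasp point. The pads swing forward as they close: fully open they stand 13 mm farther back than shut.
Start: joints at [-1.34, 0.116, 1.442, -0, 1.584, -0.038], TCP at [0.179, -0.651, 0.231] pointing down, gripper open.
Joint ranges: [-2.83, 2.83], [-0.83, 2.19], [0.07, 2.5], [-1.14, 4.28], [0.01, 3], [-2.97, 2.97]. Speed limits (rad/s): [1.89, 1.89, 2.22, 3.14, 3.14, 3.14].

INTERFACE

Orientations are given as [roll, pitch, yaw] about the fixed x, y, z axes, in that order (R = Rz(yaw) Ry(pitch) Rx(roll)).
In Python, from bench import robot gives the robot as it stands. The module is installed in compiled form; this text tells all that it offers.
- The arm moves only by the tool send_rows, never from a script. Its argument "increments" is a list of rows, each an object of numbers: "dx", "dy", "dz": the shift along the tool's x, y, z in cm; "wx", "wy", "wz": the turn, a rotation vector about the tool's x, y, z in rad. In form: [{"dx": .., "dy": .., "dz": .., "wx": .., "wy": .., "wz": ..}, ...]. A call has 1 to 20 rows; each row shifts and turns the commanded pose from where the row before left it, along the tool's axes as they then stand; what a row does not reach is not made up. A row lasts 1/12 s, in which the tool goes at most 41.7 mm and 7.16 degrees, less where a joint would pass 70% of its speed; a pose out of reach is approached as far as the arm can. A call is refused whole if a number of a shift passes 4.17 or a number of a turn 0.125, either way. A call with a gripper value outside its range is refused whole. "fingers" is the opening, from 0 (shut) to 1 (fully open), set as the call begins (left out, the last holds). The fingers move at their own pace and stop on an object; the grip force is fixed at half the most. Time passes only in rows, so rows that do not move let the fingers close. It gives the time, the measured TCP pose, the force and the opening at its end, in the units of the state.
- robot.observe(): the state, without advancing time (a new reading comes with each control period).
- robot.capture(name): name is "scene" or "top"; returns the picture (384x512x3 uint8, red, green, blue); there is no depth.
- robot.camera_params(name): a dict with "fov_y" (degrees; the focal length in pixels is half the picture's height over the tangent of half this angle, whatever the lens; pixels are square), "cx", "cy" (the principal point, pixels), "k1" (the pictures are not rectified: a ray, as slopes to the right and down, at radius r is drawn at 1 + k1 r^2 times it, then the intrinsics apply), "rvec" (rotation vector, rad) and "tvec" (3), from world to camera coordinates, as OpenCV has them. Camera axes: x right, y down, z forward; pixel columns grow to the right and rows downward; lengths in m; the calibration is good to about 2 mm. A picture is of the moment at which its call begins. camera_params takes no time and is no camera call.
- robot.job_done(): hands the job in, once; it reports no verdict.
The state is a dict: "time_s": time; "joints": joint angles; "joint_vel": joint speeds; "tau": joint torques, N m; "position": TCP position; "tool_rot": TCP orientation; "wrist_force": force on the tool from outside, world axes, zero at the start; "wrist_torque": the same for the moment, N m; "finger_gap": finger opening in m.
Only numpy, scipy, OpenCV 4.12 (cv2) and the standard library are available. Lean on these libraries where they do the work, as an engineer would, in place of code of your own. Each camera call takes 0.05 s, during which the arm holds its last target.

## Working session

There is one attempt and no reset: what is moved stays moved. The work goes in short steps, Python scripts to look and compute and a tool call to move; the robot and the scene stay as the last step left them, time stands still between calls to the robot, and variables do not carry over. Pictures are saved under pics/ and viewed, and the job is handed in when it is done.

Besides the shell and the picture viewer there is one more tool, called after ">>>" by a JSON object that holds its "api" and its "payload". send_rows: Moves the arm, as the interface text tells. Its arguments: {"type":"object","properties":{"increments":{"type":"array","items":{"type":"object","properties":{"dx":{"type":"number"},"dy":{"type":"number"},"dz":{"type":"number"},"wx":{"type":"number"},"wy":{"type":"number"},"wz":{"type":"number"}}}},"fingers":{"type":"number"}},"required":["increments"]}

```bash
mkdir -p pics; ls; python3 - <<'E'
from bench import robot
import cv2
print(robot.observe())
for n in("scene","top"):
    print(n,robot.camera_params(n)); cv2.imwrite(f"pics/{n}0.png",robot.capture(n)[:,:,::-1])
print(robot.tcp_to_grasp)
E
```

```text
pics
{'time_s': 0.0, 'joints': array([-1.33980662e+00,  1.16489012e-01,  1.44229427e+00, -3.37393718e-05,
        1.58399099e+00, -3.77880599e-02]), 'joint_vel': array([-2.11007460e-04, -2.80168370e-04, -1.41319124e-03,  1.17315325e-03,
        3.51402520e-05,  3.10399110e-04]), 'tau': array([-5.37254891e-03, -7.32013750e+01, -6.32493782e+01, -2.22041826e-04,
        6.46872068e-03,  5.82655230e-05]), 'position': array([ 0.17919268, -0.65057424,  0.23054212]), 'tool_rot': array([-3.14158173e+00,  1.18204802e-03, -1.30201898e+00]), 'wrist_force': array([-0.40727244,  0.07186815,  0.39209327]), 'wrist_torque': array([-0.0439035 ,  0.00341486,  0.00156153]), 'finger_gap': 0.08516315135918764}
scene {'fov_y': 44.600481808032946, 'cx': 250.73788776781984, 'cy': 193.92717135226286, 'k1': -0.05568628658144746, 'rvec': array([ 0.79707632,  2.4562188 , -1.20896602]), 'tvec': array([ 0.5110767 , -0.12909704,  1.56163726])}
top {'fov_y': 42.29944824707784, 'cx': 253.82443392126473, 'cy': 188.7746223250056, 'k1': 0.028155589044492054, 'rvec': array([ 2.07788803, -2.15873605,  0.22028252]), 'tvec': array([-0.0433063 ,  0.57064964,  1.19237009])}
0.0187
```

View pics/scene0.png

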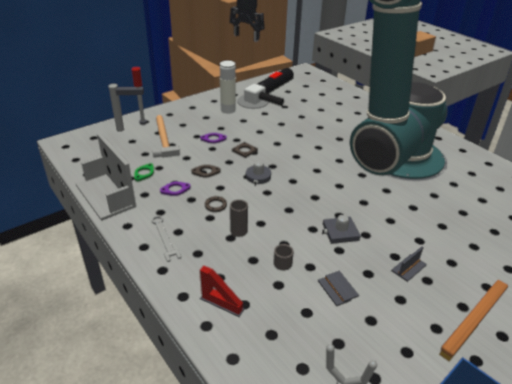

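View pics/top0.png

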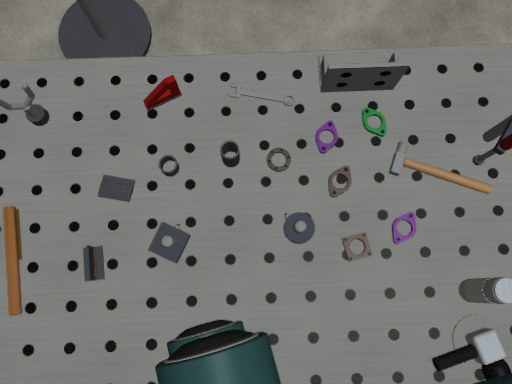

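The pictures show these parts (top-view pixels):
- Oval flange look-alikes are purple (326,137), purple (404,228) and green (374,122). The brown-grey one at (340,181) fits the description.
- The square flange is at (357,246) and the round flange at (279,159).
- The long tube is at (230,152) and the short tube at (169,165).
- The square base is at (169,241) and the round base at (299,227).

I'll confirm these in enlarged crops.

```bash
cat > h.py <<'E'
import numpy as np, cv2
from bench import robot
class Cam:
    def __init__(s,n):
        p=robot.camera_params(n); s.f=192/np.tan(np.radians(p['fov_y']/2)); s.K=np.array([[s.f,0,p['cx']],[0,s.f,p['cy']],[0,0,1.]])
        s.d=np.array([p['k1'],0,0,0,0]); s.r=np.array(p['rvec']); s.t=np.array(p['tvec']); s.R=cv2.Rodrigues(s.r)[0]; s.c=-s.R.T@s.t
    def proj(s,P): return cv2.projectPoints(np.asarray(P,float).reshape(-1,1,3),s.r,s.t,s.K,s.d)[0].reshape(-1,2)
    def back(s,uv,z):
        n=cv2.undistortPoints(np.asarray(uv,float).reshape(-1,1,2),s.K,s.d).reshape(-1,2)
        D=np.c_[n,np.ones(len(n))]@s.R; return s.c+D*((z-s.c[2])/D[:,2])[:,None]
def crop(img,u0,v0,u1,v1,k,name):
    cv2.imwrite(name,cv2.resize(img[v0:v1,u0:u1],None,fx=k,fy=k,interpolation=cv2.INTER_CUBIC))
E
python3 - <<'E'
from h import *
T=Cam('top');S=Cam('scene')
print(T.c,S.c)
im=cv2.imread('pics/top0.png'); crop(im,140,110,260,200,6,'pics/a.png'); crop(im,255,110,425,270,4,'pics/b.png'); crop(im,140,205,330,265,4,'pics/c.png')
for n,u,z in [('sqb',(168,241),.055),('rb',(300,227),.055),('sqf',(357,246.5),.006),('rf',(279,159),.006),('of',(340,181),.006),('lt',(230,148),.09),('st',(169,163),.045)]:
    p=T.back([u],z)[0]; print(n,p.round(4),np.hypot(*p[:2]).round(3),S.proj([p]).round(0))
E
```

```text
[ 0.31956345 -0.05221269  1.28234781] [1.20419962 0.75283892 0.83648861]
sqb [0.4457 0.1515 0.055 ] 0.471 [[344. 216.]]
rb [ 0.4679 -0.176   0.055 ] 0.5 [[261. 162.]]
sqf [ 0.4183 -0.3239  0.006 ] 0.529 [[245. 150.]]
rf [ 0.6572 -0.1355  0.006 ] 0.671 [[216. 204.]]
of [ 0.5913 -0.293   0.006 ] 0.66 [[206. 171.]]
lt [ 0.6679 -0.0094  0.09  ] 0.668 [[239. 205.]]
st [0.6469 0.1499 0.045 ] 0.664 [[284. 250.]]
```

View pics/a.png

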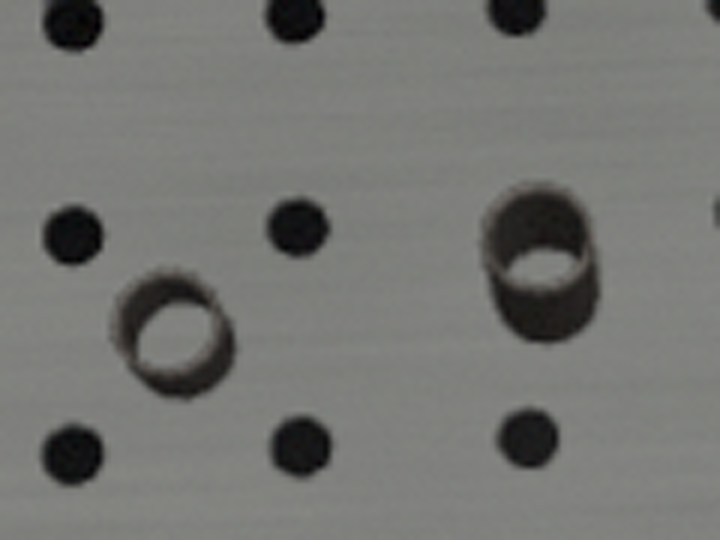

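View pics/b.png

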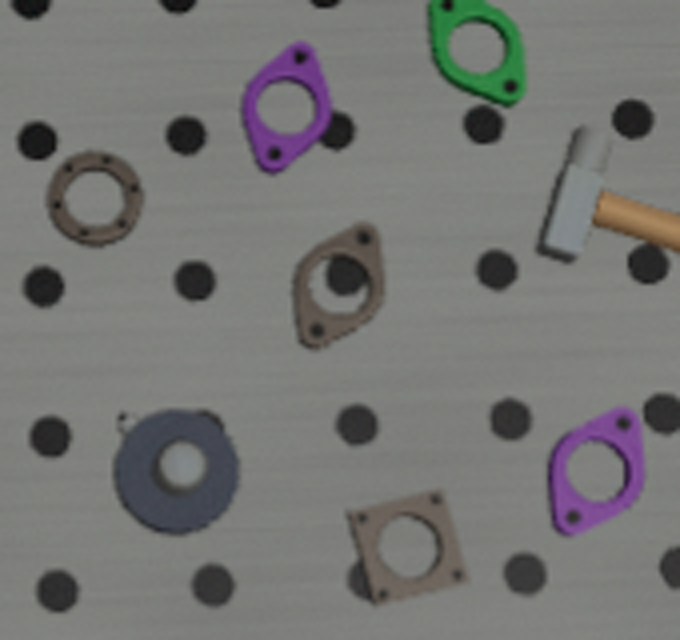

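View pics/c.png

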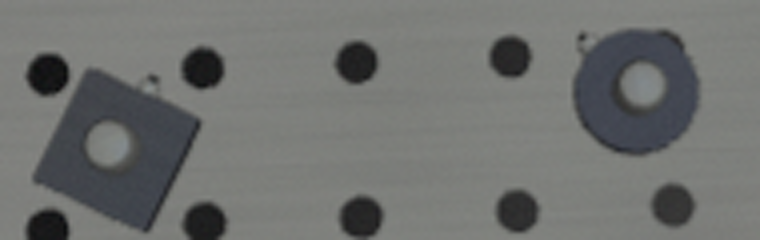

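```bash
python3 - <<'E'
from h import *
for n in('top','scene'):
    im=cv2.imread(f'pics/{n}0.png'); hsv=cv2.cvtColor(im,cv2.COLOR_BGR2HSV)
    pts={'top':dict(table=(310,190),sqf=(348,253),rf=(279,168),of=(333,190),rb=(287,235),sqb=(160,255),lt=(231,165),st=(171,174),hole=(344,216)),
     'scene':dict(table=(300,200),sqf=(236,150),rf=(207,206),of=(197,172),rb=(252,175),sqb=(342,233),lt=(238,220),st=(284,260),hole=(283,205))}[n]
    for k,(u,v) in pts.items(): print(n,k,im[v,u],hsv[v,u])
im=cv2.imread('pics/scene0.png');crop(im,180,120,380,280,4,'pics/d.png')
E
```

```text
top table [129 132 131] [ 40   6 132]
top sqf [ 93 101 109] [ 15  37 109]
top rf [72 79 87] [14 44 87]
top of [70 77 85] [14 45 85]
top rb [78 67 63] [112  49  78]
top sqb [77 73 70] [107  23  77]
top lt [30 30 34] [ 0 30 34]
top st [28 31 31] [30 25 31]
top hole [49 49 50] [ 0  5 50]
scene table [153 157 156] [ 38   6 157]
scene sqf [56 63 72] [13 57 72]
scene rf [63 72 81] [15 57 81]
scene of [63 70 80] [12 54 80]
scene rb [90 84 83] [116  20  90]
scene sqb [90 84 83] [116  20  90]
scene lt [45 47 51] [10 30 51]
scene st [46 48 52] [10 29 52]
scene hole [153 158 156] [ 42   8 158]
```

View pics/d.png

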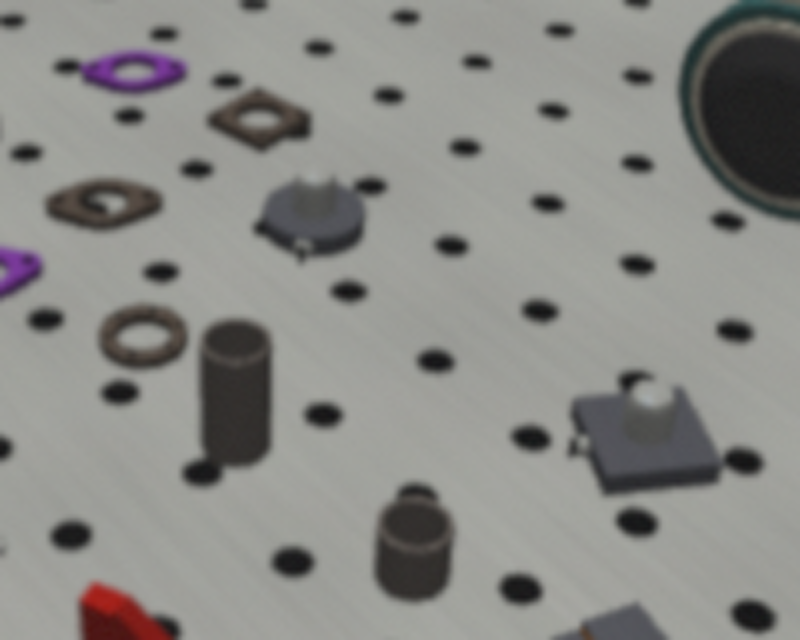

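```bash
cat > fit.py <<'E'
from h import *
from scipy.optimize import minimize
a=np.linspace(0,2*np.pi,48,endpoint=False); C=np.c_[np.cos(a),np.sin(a)]
def circ(r,z,x=0): return np.c_[r*C+[x,0],np.full(48,z)]
def sq(h,z): return np.array([[h,h,z],[h,-h,z],[-h,-h,z],[-h,h,z]])
# each: list of convex solids (points), local z from underside
def oval(z): return np.r_[circ(.030,z),circ(.012,z,.034),circ(.012,z,-.034)]
SP=np.r_[circ(.017,.02),circ(.017,.043),circ(.010,.055)]
M=dict(square_base=[np.r_[sq(.04,0),sq(.04,.02)],SP],round_base=[np.r_[circ(.04,0),circ(.04,.02)],SP],
 square_flange=[np.r_[sq(.031,0),sq(.031,.012)]],round_flange=[np.r_[circ(.032,0),circ(.032,.012)]],
 oval_flange=[np.r_[oval(0),oval(.012)]],long_tube=[np.r_[circ(.024,0),circ(.024,.09)]],short_tube=[np.r_[circ(.024,0),circ(.024,.045)]])
K=8
def render(cam,name,x,y,yaw,roi,z0=0):
    c,s=np.cos(yaw),np.sin(yaw); R=np.array([[c,-s,0],[s,c,0],[0,0,1]]); u0,v0,u1,v1=roi
    m=np.zeros(((v1-v0)*K,(u1-u0)*K),np.uint8)
    for P in M[name]:
        uv=(cam.proj(P@R.T+[x,y,z0])-[u0,v0]+.5)*K-.5
        cv2.fillConvexPoly(m,cv2.convexHull(np.round(uv*16).astype(np.int32)),255,shift=4)
    return cv2.resize(m,(u1-u0,v1-v0),interpolation=cv2.INTER_AREA)/255.
def seg(img,name,roi):
    u0,v0,u1,v1=roi; c=img[v0:v1,u0:u1].astype(float); g=c.max(2)
    t=np.percentile(g,80)
    lvl=45 if 'tube' in name else (85 if 'flange' in name else 78)
    f=np.clip((t-g)/(t-lvl),0,1)
    return f
def fit(img,camn,name,p0,z0=0,yaw=True,fill=True,hw=None):
    cam=Cam(camn); uv=cam.proj([[p0[0],p0[1],z0+.02]])[0]; h=hw or 34
    roi=[int(uv[0]-h),int(uv[1]-h),int(uv[0]+h),int(uv[1]+h)]
    f=seg(img,name,roi)
    if fill:
        # fill enclosed bright area (bore / spigot) using model interior
        b=(f>.4).astype(np.uint8); cn,_=cv2.findContours(b,cv2.RETR_EXTERNAL,cv2.CHAIN_APPROX_NONE)
        full=np.zeros_like(b); cv2.drawContours(full,cn,-1,1,-1); inner=cv2.erode(full,np.ones((3,3)))
        f=np.maximum(f,inner)
    def cost(q):
        m=render(cam,name,q[0]/1e3,q[1]/1e3,q[2]/30 if yaw else p0[2],roi,z0)
        return np.abs(np.minimum(m,1)-f).sum()/m.sum()
    q=np.array([p0[0]*1e3,p0[1]*1e3,p0[2]*30])
    S=np.array([q,q+[8,0,0],q+[0,8,0],q+[0,0,6 if yaw else 0.01]])
    r=minimize(cost,q,method='Nelder-Mead',options=dict(initial_simplex=S,xatol=.05,fatol=1e-4,maxiter=300))
    return r.x[0]/1e3,r.x[1]/1e3,r.x[2]/30,r.fun
E
python3 - <<'E'
from fit import *
I={n:cv2.imread(f'pics/{n}0.png') for n in('top','scene')}
T=Cam('top')
# yaw guesses
def off(u0,v0,k,c): return [((x+.5)/k-.5+u0,(y+.5)/k-.5+v0) for x,y in c]
B=T.back(off(140,205,4,[(90,67),(201,121),(148,232),(34,179)]),.02); F=T.back(off(255,110,4,[(347,511),(443,490),(468,580),(375,604)]),.012); O=T.back(off(255,110,4,[(365,237),(316,330)]),.012)
sw=T.back(off(140,205,4,[(152,80),(583,38)]),.01)
print(B.round(4).tolist(),B.mean(0)); print(F.mean(0),O.mean(0),np.linalg.norm(O[0]-O[1]), sw)
yb=np.arctan2(*(B[1]-B[0])[[1,0]]); yf=np.arctan2(*(F[1]-F[0])[[1,0]]); yo=np.arctan2(*(O[0]-O[1])[[1,0]]); print('yaws',yb,yf,yo)
P=dict(square_base=(.4457,.1515,yb),round_base=(.468,-.176,0),square_flange=(.418,-.324,yf),round_flange=(.657,-.1355,0),oval_flange=(.591,-.293,yo),long_tube=(.668,-.01,0),short_tube=(.647,.15,0))
for n,p in P.items():
    for c in I:
        print(n,c,np.round(fit(I[c],c,n,p,yaw=n in('square_base','square_flange','oval_flange')),4))
E
```

```text
[[0.5001, 0.1722, 0.02], [0.4627, 0.1018, 0.02], [0.3942, 0.1359, 0.02], [0.4302, 0.2075, 0.02]] [0.44678462 0.15433416 0.02      ]
[ 0.41879288 -0.32184112  0.012     ] [ 0.59156594 -0.29142368  0.012     ] 0.07114990566372495 [[ 0.49153536  0.13416737  0.01      ]
 [ 0.50821841 -0.14460691  0.01      ]]
yaws -2.0584653119705996 -1.393878860517118 -0.539859358981582
square_base top [ 0.4474  0.1562 -2.0411  0.5095]
square_base scene [ 0.4486  0.1506 -2.0154  0.6094]
round_base top [ 4.719e-01 -1.764e-01  1.000e-04  5.431e-01]
round_base scene [ 4.7380e-01 -1.8060e-01  1.0000e-04  1.5353e+00]
square_flange top [ 0.4181 -0.3197 -1.4171  0.7934]
square_flange scene [ 0.4217 -0.3246 -1.403   3.5006]
round_flange top [ 6.5620e-01 -1.3320e-01  2.0000e-04  1.1085e+00]
round_flange scene [ 6.5870e-01 -1.3690e-01  2.0000e-04  3.8946e+00]
oval_flange top [ 0.5907 -0.2905 -0.5367  0.4942]
oval_flange scene [ 0.593  -0.295  -0.5341  2.7024]
long_tube top [ 6.650e-01 -6.700e-03  1.000e-04  6.579e-01]
long_tube scene [ 6.692e-01 -8.100e-03  1.000e-04  8.706e-01]
short_tube top [ 6.4650e-01  1.5450e-01 -1.0000e-04  1.3205e+00]
short_tube scene [6.464e-01 1.482e-01 1.000e-04 8.781e-01]
```

```bash
python3 - <<'E'
s=open('fit.py').read()
s=s.replace("    def cost(q):","    w=cv2.dilate((render(cam,name,*p0,roi,z0)>.1).astype(np.uint8),cv2.getStructuringElement(2,(2*dil+1,)*2)).astype(float)\n    def cost(q):")
s=s.replace("np.abs(np.minimum(m,1)-f).sum()/m.sum()","(w*np.abs(m-f)).sum()/m.sum()+(1-w)@m.T.sum(1)*0 .sum()" if 0 else "(np.where(w>0,np.abs(m-f),m)).sum()/m.sum()")
s=s.replace("hw=None","hw=None,dil=4,out=None")
s=s.replace("    return r.x[0]","    if out is not None:\n        m=render(cam,name,r.x[0]/1e3,r.x[1]/1e3,r.x[2]/30 if yaw else p0[2],roi,z0)\n        big=cv2.resize(img[roi[1]:roi[3],roi[0]:roi[2]],None,fx=4,fy=4,interpolation=2); mb=cv2.resize(m,None,fx=4,fy=4)\n        cn,_=cv2.findContours((mb>.5).astype(np.uint8),0,1); cv2.drawContours(big,cn,-1,(0,255,0),1); out.append(big)\n    return r.x[0]")
open('fit.py','w').write(s)
E
cat > all0.py <<'E'
from fit import *
I={n:cv2.imread(f'pics/{n}0.png') for n in('top','scene')}
P=dict(square_base=(.447,.154,-2.05),round_base=(.472,-.177,0),square_flange=(.418,-.321,-1.4),round_flange=(.657,-.1355,0),oval_flange=(.591,-.292,-.537),long_tube=(.666,-.007,0),short_tube=(.6465,.152,0))
rows=[]
for c in I:
    o=[]
    for n,p in P.items():
        print(n,c,np.round(fit(I[c],c,n,p,yaw=n in('square_base','square_flange','oval_flange'),hw=25,out=o),4))
    o.append(o[0]*0); rows+=[np.hstack(o[:4]),np.hstack(o[4:])]
cv2.imwrite('pics/fit0.png',np.vstack(rows))
E
python3 all0.py; python3 -c "
import cv2;i=cv2.imread('pics/fit0.png');print(i.shape);cv2.imwrite('pics/fit0.png',cv2.resize(i,(600,600)))"
```

```text
square_base top [ 0.4474  0.156  -2.0423  0.0462]
round_base top [ 4.719e-01 -1.767e-01 -1.000e-04  6.490e-02]
square_flange top [ 0.4181 -0.3203 -1.3933  0.184 ]
round_flange top [ 6.563e-01 -1.332e-01  2.000e-04  6.130e-02]
oval_flange top [ 0.5907 -0.2903 -0.5286  0.0624]
long_tube top [ 6.651e-01 -6.800e-03  2.000e-04  1.056e-01]
short_tube top [6.460e-01 1.544e-01 1.000e-04 1.182e-01]
square_base scene [ 0.4485  0.1504 -2.0226  0.2252]
round_base scene [ 4.739e-01 -1.811e-01  2.000e-04  2.404e-01]
square_flange scene [ 0.4207 -0.3254 -1.404   0.1837]
round_flange scene [ 6.576e-01 -1.385e-01  5.000e-04  2.092e-01]
oval_flange scene [ 0.5928 -0.2953 -0.5333  0.0941]
long_tube scene [ 6.691e-01 -8.400e-03  1.000e-04  1.358e-01]
short_tube scene [ 6.462e-01  1.477e-01 -2.000e-04  1.518e-01]
(800, 800, 3)
```

View pics/fit0.png

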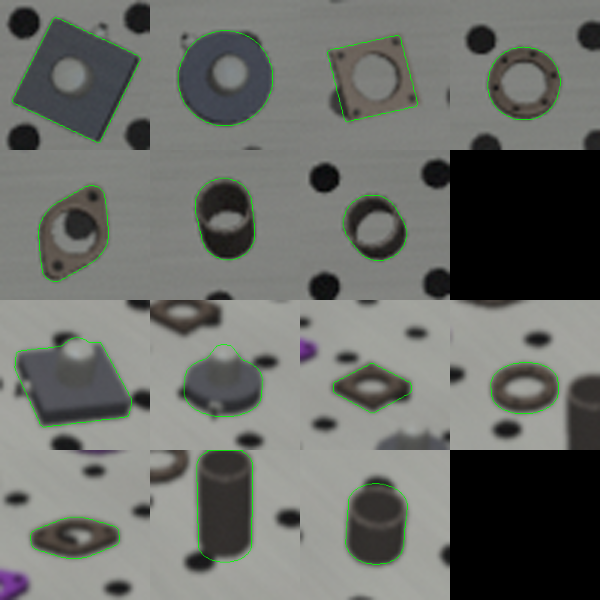

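```bash
cat > plan.py <<'E'
import sys; from h import *
def st():
    o=robot.observe(); print('t',round(o['time_s'],2),'pos',o['position'].round(4),'rot',o['tool_rot'].round(4),'F',o['wrist_force'].round(1),'gap',round(o['finger_gap'],4)); return o
def go(x,y,z,yaw=None):
    o=st(); p=o['position']; w=o['tool_rot'][2]; D=np.array([x,y,z])-p
    c,s=np.cos(w),np.sin(w)
    t=np.array([c*D[0]+s*D[1],s*D[0]-c*D[1],-D[2]])*100
    print('tool shift cm',t.round(2),'rows',np.abs(t).max()/4.17)
    if yaw is not None:
        d=(yaw-w+np.pi)%(2*np.pi)-np.pi; print('wz total',-d, 'rows',abs(d)/.12)
if __name__=='__main__': go(*map(float,sys.argv[1:]))
E
python3 plan.py .4195 -.323 .2305 -1.397
```

```text
t 0.1 pos [ 0.1792 -0.6506  0.2306] rot [-3.1415e+00  1.1000e-03 -1.3020e+00] F [-0.1  1.   0.7] gap 0.0851
tool shift cm [-2.520e+01 -3.186e+01  1.000e-02] rows 7.641356535894555
wz total 0.09500648553125801 rows 0.7917207127604835
```

>>> {"api": "send_rows", "payload": {"increments": [{"dx": -2.1, "dy": -2.65}, {"dx": -2.1, "dy": -2.65}, {"dx": -2.1, "dy": -2.65}, {"dx": -2.1, "dy": -2.65}, {"dx": -2.1, "dy": -2.65}, {"dx": -2.1, "dy": -2.65}, {"dx": -2.1, "dy": -2.65}, {"dx": -2.1, "dy": -2.65}, {"dx": -2.1, "dy": -2.65}, {"dx": -2.1, "dy": -2.65}, {"dx": -2.1, "dy": -2.65}, {"dx": -2.1, "dy": -2.65}, {"wz": 0.095}, {"dz": 2.5}, {"dz": 2.5}, {"dz": 2.5}, {"dz": 2}, {}, {}]}}

```text
invalid input at $.increments[0]: expected keys dx, dy, dz, wx, wy, wz
```

```bash
python3 - <<'E'
from plan import *
st()
T=Cam('top');S=Cam('scene')
for n,c in(('top',T),('scene',S)):
    im=robot.capture(n)[:,:,::-1].copy(); cv2.imwrite(f'pics/{n}1.png',im)
    o=robot.observe(); p=o['position']; uv=c.proj([p])[0]; print(n,uv)
    u,v=uv.astype(int); crop(im,max(u-60,0),max(v-60,0),u+60,v+60,5,f'pics/{n}1c.png')
E
python3 -c "
import cv2;import numpy as np
cv2.imwrite('pics/1c.png',cv2.resize(np.hstack([cv2.imread('pics/top1c.png')[:600,:600],cv2.imread('pics/scene1c.png')[:600,:600]]),(800,400)))"
```

```text
t 0.1 pos [ 0.1792 -0.6506  0.2306] rot [-3.1415e+00  1.1000e-03 -1.3020e+00] F [-0.1  1.   0.7] gap 0.0851
top [553.13490714 350.73712725]
scene [246.57109989  41.77368901]Traceback (most recent call last):
  File "<string>", line 3, in <module>
    cv2.imwrite('pics/1c.png',cv2.resize(np.hstack([cv2.imread('pics/top1c.png')[:600,:600],cv2.imread('pics/scene1c.png')[:600,:600]]),(800,400)))
                                                  ~~~~~~~~~^^^^^^^^^^^^^^^^^^^^^^^^^^^^^^^^^^^^^^^^^^^^^^^^^^^^^^^^^^^^^^^^^^^^^^^^^^^^^^^^^^^^^^^^^^^^^^^^^^^^^^^
    return _nx.concatenate(arrs, 1, dtype=dtype, casting=casting)
           ~~~~~~~~~~~~~~~^^^^^^^^^^^^^^^^^^^^^^^^^^^^^^^^^^^^^^^
ValueError: all the input array dimensions except for the concatenation axis must match exactly, but along dimension 0, the array at index 0 has size 470 and the array at index 1 has size 505
```

All six keys are needed in every row.

>>> {"api": "send_rows", "payload": {"increments": [{"dx": -2.1, "dy": -2.65, "dz": 0, "wx": 0, "wy": 0, "wz": 0}, {"dx": -2.1, "dy": -2.65, "dz": 0, "wx": 0, "wy": 0, "wz": 0}, {"dx": -2.1, "dy": -2.65, "dz": 0, "wx": 0, "wy": 0, "wz": 0}, {"dx": -2.1, "dy": -2.65, "dz": 0, "wx": 0, "wy": 0, "wz": 0}, {"dx": -2.1, "dy": -2.65, "dz": 0, "wx": 0, "wy": 0, "wz": 0}, {"dx": -2.1, "dy": -2.65, "dz": 0, "wx": 0, "wy": 0, "wz": 0}, {"dx": -2.1, "dy": -2.65, "dz": 0, "wx": 0, "wy": 0, "wz": 0}, {"dx": -2.1, "dy": -2.65, "dz": 0, "wx": 0, "wy": 0, "wz": 0}, {"dx": -2.1, "dy": -2.65, "dz": 0, "wx": 0, "wy": 0, "wz": 0}, {"dx": -2.1, "dy": -2.65, "dz": 0, "wx": 0, "wy": 0, "wz": 0}, {"dx": -2.1, "dy": -2.65, "dz": 0, "wx": 0, "wy": 0, "wz": 0}, {"dx": -2.1, "dy": -2.65, "dz": 0, "wx": 0, "wy": 0, "wz": 0}, {"dx": 0, "dy": 0, "dz": 0, "wx": 0, "wy": 0, "wz": 0.095}, {"dx": 0, "dy": 0, "dz": 2.5, "wx": 0, "wy": 0, "wz": 0}, {"dx": 0, "dy": 0, "dz": 2.5, "wx": 0, "wy": 0, "wz": 0}, {"dx": 0, "dy": 0, "dz": 2.5, "wx": 0, "wy": 0, "wz": 0}, {"dx": 0, "dy": 0, "dz": 2.0, "wx": 0, "wy": 0, "wz": 0}, {"dx": 0, "dy": 0, "dz": 0, "wx": 0, "wy": 0, "wz": 0}, {"dx": 0, "dy": 0, "dz": 0, "wx": 0, "wy": 0, "wz": 0}]}}

```text
time_s: 1.78
position: [0.4186, -0.3231, 0.136]
tool_rot: [3.141, 0.001, -1.397]
wrist_force: [-0.2, -0.5, 1.2]
finger_gap: 0.0852
```

```bash
cat > look.py <<'E'
import sys; from plan import *
# look.py tag : both cameras, crops around TCP
def look(tag,half=60,p=None):
    st(); out=[]
    for n in('top','scene'):
        c=Cam(n); im=robot.capture(n)[:,:,::-1].copy(); cv2.imwrite(f'pics/{n}{tag}.png',im)
        q=robot.observe()['position'] if p is None else p
        uv=c.proj([q])[0]; print(n,uv.round(1),end=' '); u,v=uv.astype(int)
        pad=cv2.copyMakeBorder(im,half,half,half,half,cv2.BORDER_CONSTANT); cr=pad[v:v+2*half,u:u+2*half]; print('origin',u-half,v-half)
        out.append(cv2.resize(cr,(400,400),interpolation=2))
    cv2.imwrite(f'pics/{tag}c.png',np.hstack(out))
if __name__=='__main__':
    a=sys.argv; look(a[1],int(a[2]) if len(a)>2 else 60, list(map(float,a[3:6])) if len(a)>5 else None)
E
python3 look.py 1
```

```text
t 1.78 pos [ 0.4186 -0.3231  0.136 ] rot [ 3.1406e+00  1.2000e-03 -1.3970e+00] F [-0.2 -0.5  1.2] gap 0.0852
top [368.6 241.3] origin 308 181
scene [245.5 114.4] origin 185 54
```

View pics/1c.png

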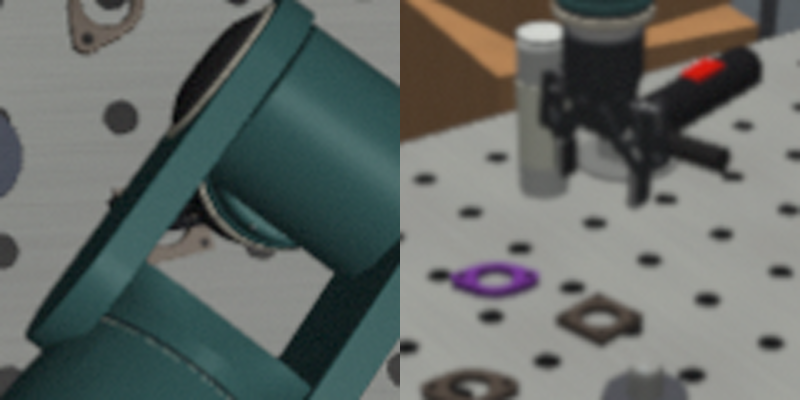

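>>> {"api": "send_rows", "payload": {"increments": [{"dx": 0, "dy": 0, "dz": 2.5, "wx": 0, "wy": 0, "wz": 0}, {"dx": 0, "dy": 0, "dz": 2.5, "wx": 0, "wy": 0, "wz": 0}, {"dx": 0, "dy": 0, "dz": 2.5, "wx": 0, "wy": 0, "wz": 0}, {"dx": 0, "dy": 0, "dz": 2.5, "wx": 0, "wy": 0, "wz": 0}, {"dx": 0, "dy": 0, "dz": 2.0, "wx": 0, "wy": 0, "wz": 0}, {"dx": 0, "dy": 0, "dz": 1.0, "wx": 0, "wy": 0, "wz": 0}, {"dx": 0, "dy": 0, "dz": 0.8, "wx": 0, "wy": 0, "wz": 0}, {"dx": 0, "dy": 0, "dz": 0, "wx": 0, "wy": 0, "wz": 0}, {"dx": 0, "dy": 0, "dz": 0, "wx": 0, "wy": 0, "wz": 0}]}}

```text
time_s: 2.63
position: [0.4194, -0.3238, -0.0005]
tool_rot: [-3.141, -0.001, -1.397]
wrist_force: [0.9, 0.2, 0.7]
finger_gap: 0.0855
```

```bash
python3 look.py 2 40
```

```text
t 2.63 pos [ 0.4194 -0.3238 -0.0005] rot [-3.1408e+00 -9.0000e-04 -1.3970e+00] F [0.9 0.2 0.7] gap 0.0855
top [356.5 246.2] origin 316 206
scene [245.1 151.4] origin 205 111
```

View pics/2c.png

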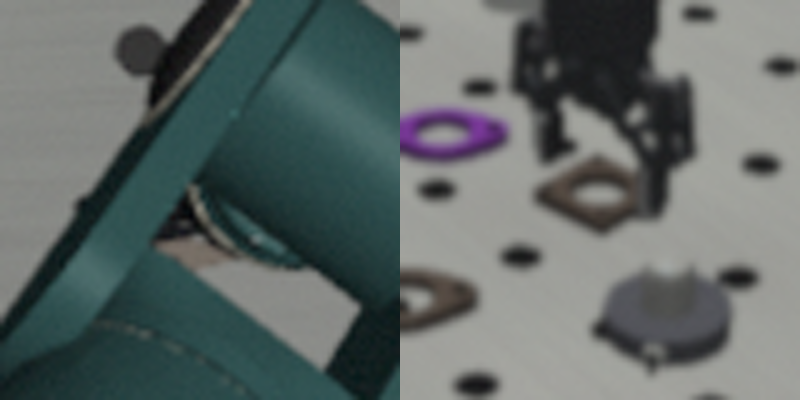

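Scene crop: the fingers straddle the brown square flange (pixel about (243,149)). Closing now.

>>> {"api": "send_rows", "payload": {"fingers": 0.55, "increments": [{"dx": 0, "dy": 0, "dz": 0, "wx": 0, "wy": 0, "wz": 0}, {"dx": 0, "dy": 0, "dz": 0, "wx": 0, "wy": 0, "wz": 0}, {"dx": 0, "dy": 0, "dz": 0, "wx": 0, "wy": 0, "wz": 0}, {"dx": 0, "dy": 0, "dz": 0, "wx": 0, "wy": 0, "wz": 0}, {"dx": 0, "dy": 0, "dz": 0, "wx": 0, "wy": 0, "wz": 0}, {"dx": 0, "dy": 0, "dz": 0, "wx": 0, "wy": 0, "wz": 0}]}}

```text
time_s: 3.23
position: [0.4194, -0.3237, -0.0004]
tool_rot: [-3.141, -0.001, -1.397]
wrist_force: [-2.3, 0.6, 10.4]
finger_gap: 0.06
```

```bash
python3 look.py 3 40
```

```text
t 3.23 pos [ 4.194e-01 -3.237e-01 -4.000e-04] rot [-3.1407e+00 -1.1000e-03 -1.3969e+00] F [-2.3  0.6 10.4] gap 0.06
top [356.4 246.3] origin 316 206
scene [245.2 151.5] origin 205 111
```

View pics/3c.png

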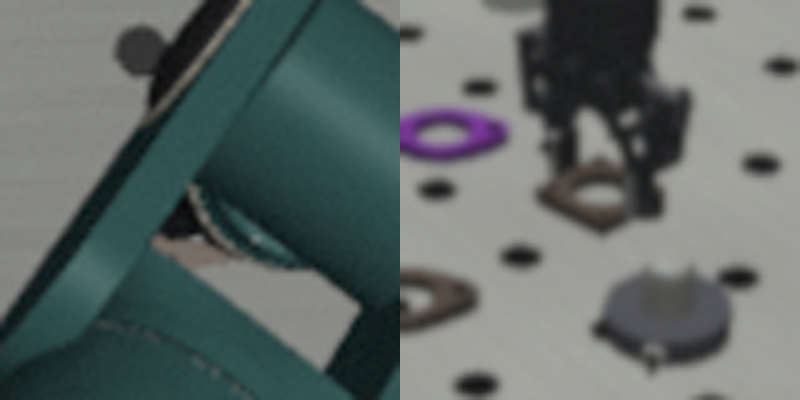

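>>> {"api": "send_rows", "payload": {"fingers": 1, "increments": [{"dx": 0, "dy": 0, "dz": 0, "wx": 0, "wy": 0, "wz": 0}, {"dx": 0, "dy": 0, "dz": 0, "wx": 0, "wy": 0, "wz": 0}, {"dx": 0, "dy": 0, "dz": 0, "wx": 0, "wy": 0, "wz": 0}, {"dx": 0, "dy": 0, "dz": -1.5, "wx": 0, "wy": 0, "wz": 0}, {"dx": 0, "dy": 0, "dz": -1.5, "wx": 0, "wy": 0, "wz": 0}, {"dx": 0, "dy": 0, "dz": 0, "wx": 0, "wy": 0, "wz": -0.121}, {"dx": 0, "dy": 0, "dz": 0, "wx": 0, "wy": 0, "wz": -0.121}, {"dx": 0, "dy": 0, "dz": 0, "wx": 0, "wy": 0, "wz": -0.121}, {"dx": 0, "dy": 0, "dz": 0, "wx": 0, "wy": 0, "wz": -0.121}, {"dx": 0, "dy": 0, "dz": 0, "wx": 0, "wy": 0, "wz": -0.121}, {"dx": 0, "dy": 0, "dz": 0, "wx": 0, "wy": 0, "wz": -0.121}, {"dx": 0, "dy": 0, "dz": 0, "wx": 0, "wy": 0, "wz": -0.121}, {"dx": 0, "dy": 0, "dz": 0, "wx": 0, "wy": 0, "wz": -0.121}, {"dx": 0, "dy": 0, "dz": 0, "wx": 0, "wy": 0, "wz": -0.121}, {"dx": 0, "dy": 0, "dz": 0, "wx": 0, "wy": 0, "wz": -0.121}, {"dx": 0, "dy": 0, "dz": 0, "wx": 0, "wy": 0, "wz": -0.121}, {"dx": 0, "dy": 0, "dz": 0, "wx": 0, "wy": 0, "wz": -0.121}, {"dx": 0, "dy": 0, "dz": 0, "wx": 0, "wy": 0, "wz": -0.119}, {"dx": 0, "dy": 0, "dz": 0, "wx": 0, "wy": 0, "wz": 0}, {"dx": 0, "dy": 0, "dz": 0, "wx": 0, "wy": 0, "wz": 0}]}}

```text
time_s: 5.0
position: [0.4189, -0.3233, 0.0282]
tool_rot: [-3.142, 0.0, 0.17]
wrist_force: [-0.3, 0.4, 0.0]
finger_gap: 0.0851
```

```bash
python3 look.py 4 40
```

```text
t 5.0 pos [ 0.4189 -0.3233  0.0282] rot [-3.1415e+00  1.0000e-04  1.7020e-01] F [-0.3  0.4  0. ] gap 0.0851
top [358.6 245.5] origin 318 205
scene [245.5 144.1] origin 205 104
```

View pics/4c.png

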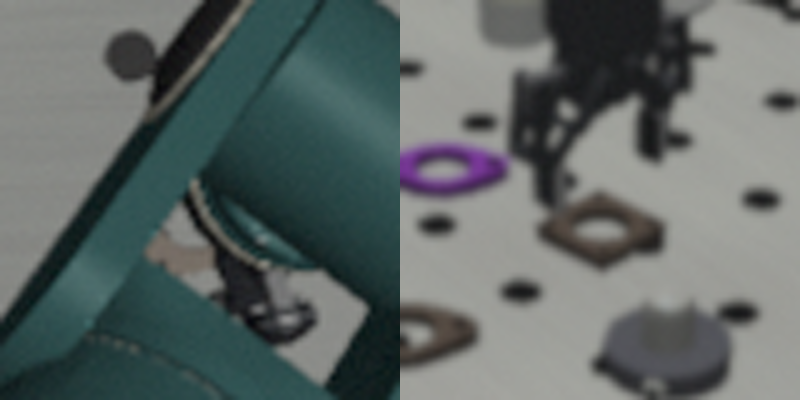

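>>> {"api": "send_rows", "payload": {"increments": [{"dx": 0, "dy": 0, "dz": 1.5, "wx": 0, "wy": 0, "wz": 0}, {"dx": 0, "dy": 0, "dz": 1.4, "wx": 0, "wy": 0, "wz": 0}, {"dx": 0, "dy": 0, "dz": 0, "wx": 0, "wy": 0, "wz": 0}]}}

```text
time_s: 5.35
position: [0.4179, -0.3225, -0.0031]
tool_rot: [-3.139, 0.002, 0.171]
wrist_force: [-0.5, 0.1, 0.3]
finger_gap: 0.085
```

>>> {"api": "send_rows", "payload": {"fingers": 0.5, "increments": [{"dx": 0, "dy": 0, "dz": 0, "wx": 0, "wy": 0, "wz": 0}, {"dx": 0, "dy": 0, "dz": 0, "wx": 0, "wy": 0, "wz": 0}, {"dx": 0, "dy": 0, "dz": 0, "wx": 0, "wy": 0, "wz": 0}, {"dx": 0, "dy": 0, "dz": 0, "wx": 0, "wy": 0, "wz": 0}, {"dx": 0, "dy": 0, "dz": 0, "wx": 0, "wy": 0, "wz": 0}, {"dx": 0, "dy": 0, "dz": 0, "wx": 0, "wy": 0, "wz": 0}]}}

```text
time_s: 5.85
position: [0.4194, -0.3238, 0.0007]
tool_rot: [3.14, -0.001, 0.173]
wrist_force: [-1.4, 1.0, 6.9]
finger_gap: 0.0597
```

```bash
python3 look.py 5 40
```

```text
t 5.85 pos [ 0.4194 -0.3238  0.0007] rot [ 3.1403e+00 -1.0000e-03  1.7340e-01] F [-1.4  1.   6.9] gap 0.0597
top [356.5 246.2] origin 316 206
scene [245.2 151.2] origin 205 111
```

View pics/5c.png

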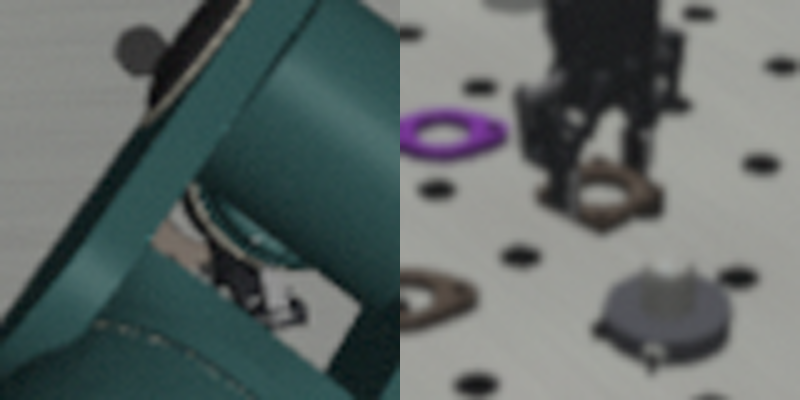

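```bash
python3 - <<'E'
from fit import *
for t in('0','4'):
    print(t,np.round(fit(cv2.imread(f'pics/scene{t}.png'),'scene','square_flange',(.42,-.3245,-1.4),hw=22,dil=3),4))
E
```

```text
0 [ 0.4207 -0.3255 -1.3947  0.1596]
4 [ 0.4204 -0.325  -1.425   0.1828]
```

>>> {"api": "send_rows", "payload": {"increments": [{"dx": 0, "dy": 0, "dz": -1.0, "wx": 0, "wy": 0, "wz": 0}, {"dx": 0, "dy": 0, "dz": -2.0, "wx": 0, "wy": 0, "wz": 0}, {"dx": 0, "dy": 0, "dz": -2.5, "wx": 0, "wy": 0, "wz": 0}, {"dx": 0, "dy": 0, "dz": -2.5, "wx": 0, "wy": 0, "wz": 0}, {"dx": 0, "dy": 0, "dz": -2.0, "wx": 0, "wy": 0, "wz": 0}, {"dx": 0, "dy": 0, "dz": -1.0, "wx": 0, "wy": 0, "wz": 0}, {"dx": 0, "dy": 0, "dz": 0, "wx": 0, "wy": 0, "wz": 0}, {"dx": 0, "dy": 0, "dz": 0, "wx": 0, "wy": 0, "wz": 0}]}}

```text
time_s: 6.62
position: [0.4189, -0.3233, 0.1092]
tool_rot: [3.141, -0.0, 0.174]
wrist_force: [-0.0, -0.3, -3.1]
finger_gap: 0.06
```

```bash
python3 look.py 6 40; python3 plan.py .4483 .1518 .11 -.471
```

```text
t 6.62 pos [ 0.4189 -0.3233  0.1092] rot [ 3.1413e+00 -3.0000e-04  1.7380e-01] F [-0.  -0.3 -3.1] gap 0.06
top [365.6 242.7] origin 325 202
scene [245.8 122.9] origin 205 82
t 6.72 pos [ 0.4184 -0.323   0.1078] rot [-3.1401e+00  1.2000e-03  1.7390e-01] F [-0.2  0.3 -2.5] gap 0.0597
tool shift cm [ 11.16 -46.24  -0.22] rows 11.089473553988581
wz total 0.6449256084548276 rows 5.374380070456897
```

View pics/6c.png

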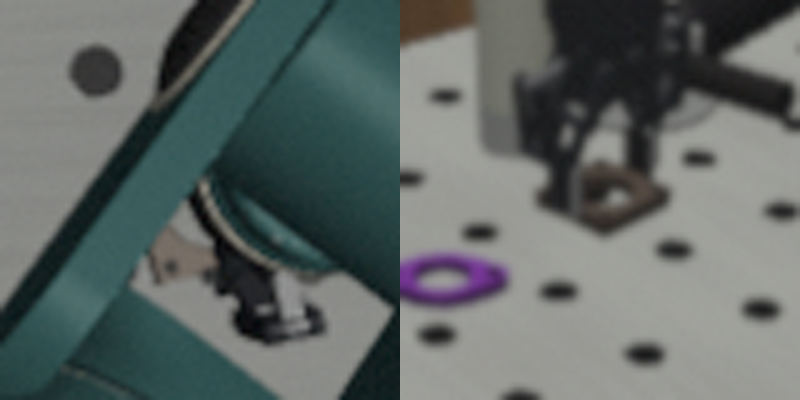

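>>> {"api": "send_rows", "payload": {"increments": [{"dx": 0.4, "dy": -1.65, "dz": 0, "wx": 0, "wy": 0, "wz": 0}, {"dx": 0.8, "dy": -3.3, "dz": 0, "wx": 0, "wy": 0, "wz": 0}, {"dx": 0.8, "dy": -3.3, "dz": 0, "wx": 0, "wy": 0, "wz": 0}, {"dx": 0.8, "dy": -3.3, "dz": 0, "wx": 0, "wy": 0, "wz": 0}, {"dx": 0.8, "dy": -3.3, "dz": 0, "wx": 0, "wy": 0, "wz": 0}, {"dx": 0.8, "dy": -3.3, "dz": 0, "wx": 0, "wy": 0, "wz": 0}, {"dx": 0.8, "dy": -3.3, "dz": 0, "wx": 0, "wy": 0, "wz": 0}, {"dx": 0.8, "dy": -3.3, "dz": 0, "wx": 0, "wy": 0, "wz": 0}, {"dx": 0.8, "dy": -3.3, "dz": 0, "wx": 0, "wy": 0, "wz": 0}, {"dx": 0.8, "dy": -3.3, "dz": 0, "wx": 0, "wy": 0, "wz": 0}, {"dx": 0.8, "dy": -3.3, "dz": 0, "wx": 0, "wy": 0, "wz": 0}, {"dx": 0.8, "dy": -3.3, "dz": 0, "wx": 0, "wy": 0, "wz": 0}, {"dx": 0.8, "dy": -3.3, "dz": 0, "wx": 0, "wy": 0, "wz": 0}, {"dx": 0.8, "dy": -3.3, "dz": 0, "wx": 0, "wy": 0, "wz": 0}, {"dx": 0.4, "dy": -1.65, "dz": 0, "wx": 0, "wy": 0, "wz": 0}, {"dx": 0, "dy": 0, "dz": 0, "wx": 0, "wy": 0, "wz": 0.12}, {"dx": 0, "dy": 0, "dz": 0, "wx": 0, "wy": 0, "wz": 0.12}, {"dx": 0, "dy": 0, "dz": 0, "wx": 0, "wy": 0, "wz": 0.12}, {"dx": 0, "dy": 0, "dz": 0, "wx": 0, "wy": 0, "wz": 0.12}, {"dx": 0, "dy": 0, "dz": 0, "wx": 0, "wy": 0, "wz": 0.12}]}}

```text
time_s: 8.38
position: [0.4486, 0.151, 0.1078]
tool_rot: [3.14, 0.002, -0.432]
wrist_force: [-0.9, -0.1, -3.0]
finger_gap: 0.0598
```

>>> {"api": "send_rows", "payload": {"increments": [{"dx": 0, "dy": 0, "dz": 0, "wx": 0, "wy": 0, "wz": 0.045}, {"dx": 0, "dy": 0, "dz": 0, "wx": 0, "wy": 0, "wz": 0}, {"dx": 0, "dy": 0, "dz": 0, "wx": 0, "wy": 0, "wz": 0}, {"dx": 0, "dy": 0, "dz": 0, "wx": 0, "wy": 0, "wz": 0}]}}

```text
time_s: 8.72
position: [0.449, 0.151, 0.1086]
tool_rot: [3.141, 0.001, -0.469]
wrist_force: [-0.9, -0.2, -2.3]
finger_gap: 0.0599
```

```bash
python3 look.py 7 40; python3 plan.py .4483 .1518 .075 -.471
```

```text
t 8.72 pos [0.449  0.151  0.1086] rot [ 3.1409e+00  8.0000e-04 -4.6900e-01] F [-0.9 -0.2 -2.3] gap 0.0599
top [164.4 237.4] origin 124 197
scene [345.6 200.3] origin 305 160
t 8.82 pos [0.4491 0.151  0.109 ] rot [ 3.1413e+00  4.0000e-04 -4.6970e-01] F [ 0.2  0.6 -2.4] gap 0.0603
tool shift cm [-0.11 -0.03  3.4 ] rows 0.814487788188673
wz total 0.0013071990349708962 rows 0.010893325291424135
```

View pics/7c.png

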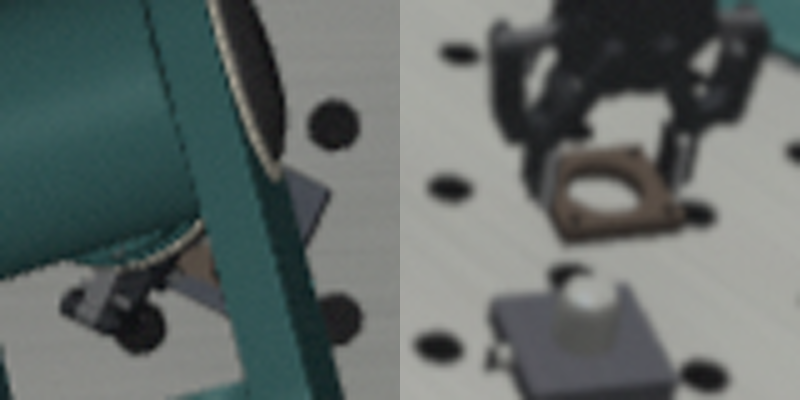

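>>> {"api": "send_rows", "payload": {"increments": [{"dx": -0.1, "dy": 0, "dz": 1.5, "wx": 0, "wy": 0, "wz": 0}, {"dx": 0, "dy": 0, "dz": 1.5, "wx": 0, "wy": 0, "wz": 0}, {"dx": 0, "dy": 0, "dz": 1.3, "wx": 0, "wy": 0, "wz": 0}, {"dx": 0, "dy": 0, "dz": 0, "wx": 0, "wy": 0, "wz": 0}, {"dx": 0, "dy": 0, "dz": 0, "wx": 0, "wy": 0, "wz": 0}]}}

```text
time_s: 9.23
position: [0.448, 0.1514, 0.0659]
tool_rot: [3.141, 0.001, -0.471]
wrist_force: [-0.9, 0.1, -1.7]
finger_gap: 0.0601
```

```bash
python3 look.py 8 40; python3 plan.py .4483 .1518 .021 -.471
```

```text
t 9.23 pos [0.448  0.1514 0.0659] rot [ 3.1407e+00  1.0000e-03 -4.7060e-01] F [-0.9  0.1 -1.7] gap 0.0601
top [167.2 239.4] origin 127 199
scene [343.6 213.1] origin 303 173
t 9.33 pos [0.4487 0.1516 0.0671] rot [-3.1411e+00 -5.0000e-04 -4.7080e-01] F [ 0.5  0.1 -1.6] gap 0.0599
tool shift cm [-0.04 -0.    4.61] rows 1.1047819648392252
wz total 0.0002304852614316566 rows 0.0019207105119304717
```

View pics/8c.png

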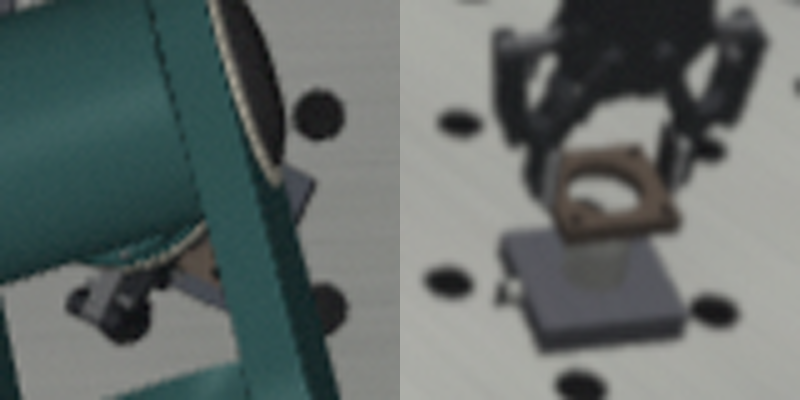

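>>> {"api": "send_rows", "payload": {"increments": [{"dx": -0.02, "dy": 0, "dz": 0.7, "wx": 0, "wy": 0, "wz": 0}, {"dx": 0, "dy": 0, "dz": 0.7, "wx": 0, "wy": 0, "wz": 0}, {"dx": 0, "dy": 0, "dz": 0.7, "wx": 0, "wy": 0, "wz": 0}, {"dx": 0, "dy": 0, "dz": 0.6, "wx": 0, "wy": 0, "wz": 0}, {"dx": 0, "dy": 0, "dz": 0, "wx": 0, "wy": 0, "wz": 0}]}}

```text
time_s: 9.75
position: [0.4475, 0.1514, 0.0376]
tool_rot: [3.14, 0.002, -0.471]
wrist_force: [-0.1, 0.1, -2.7]
finger_gap: 0.0598
```

>>> {"api": "send_rows", "payload": {"increments": [{"dx": 0, "dy": 0, "dz": 0.6, "wx": 0, "wy": 0, "wz": 0}, {"dx": 0, "dy": 0, "dz": 0.5, "wx": 0, "wy": 0, "wz": 0}, {"dx": 0, "dy": 0, "dz": 0.4, "wx": 0, "wy": 0, "wz": 0}, {"dx": 0, "dy": 0, "dz": 0.2, "wx": 0, "wy": 0, "wz": 0}, {"dx": 0, "dy": 0, "dz": 0, "wx": 0, "wy": 0, "wz": 0}, {"dx": 0, "dy": 0, "dz": 0, "wx": 0, "wy": 0, "wz": 0}]}}

```text
time_s: 10.25
position: [0.4482, 0.1516, 0.0223]
tool_rot: [3.142, 0.0, -0.471]
wrist_force: [0.2, -0.4, -1.6]
finger_gap: 0.0597
```

```bash
python3 look.py 9 40; python3 plan.py .4483 .1518 .021 -.471
```

```text
t 10.25 pos [0.4482 0.1516 0.0223] rot [ 3.1415e+00  1.0000e-04 -4.7100e-01] F [ 0.2 -0.4 -1.6] gap 0.0597
top [170.1 241.2] origin 130 201
scene [341.5 226. ] origin 301 186
t 10.35 pos [0.4483 0.1516 0.0226] rot [-3.1414e+00 -3.0000e-04 -4.7100e-01] F [-0.1  0.1 -3.6] gap 0.0598
tool shift cm [-0.01 -0.01  0.16] rows 0.03736313886702496
wz total -9.389650053037712e-06 rows 7.824708377531428e-05
```

View pics/9c.png

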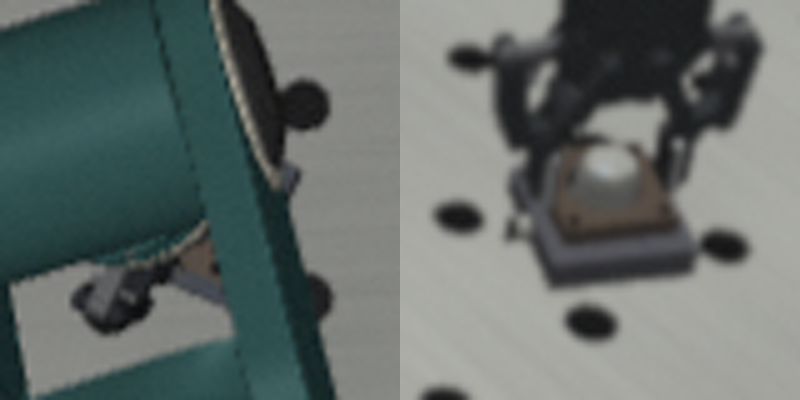

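>>> {"api": "send_rows", "payload": {"increments": [{"dx": 0, "dy": 0, "dz": 0.12, "wx": 0, "wy": 0, "wz": 0}, {"dx": 0, "dy": 0, "dz": 0.06, "wx": 0, "wy": 0, "wz": 0}, {"dx": 0, "dy": 0, "dz": 0, "wx": 0, "wy": 0, "wz": 0}]}}

```text
time_s: 10.6
position: [0.4483, 0.1516, 0.0207]
tool_rot: [-3.141, -0.0, -0.471]
wrist_force: [-0.3, 0.3, -1.2]
finger_gap: 0.06
```

>>> {"api": "send_rows", "payload": {"fingers": 1, "increments": [{"dx": 0, "dy": 0, "dz": 0, "wx": 0, "wy": 0, "wz": 0}, {"dx": 0, "dy": 0, "dz": 0, "wx": 0, "wy": 0, "wz": 0}, {"dx": 0, "dy": 0, "dz": 0, "wx": 0, "wy": 0, "wz": 0}, {"dx": 0, "dy": 0, "dz": 0, "wx": 0, "wy": 0, "wz": 0}, {"dx": 0, "dy": 0, "dz": -2, "wx": 0, "wy": 0, "wz": 0}, {"dx": 0, "dy": 0, "dz": -3, "wx": 0, "wy": 0, "wz": 0}, {"dx": 0, "dy": 0, "dz": -4, "wx": 0, "wy": 0, "wz": 0}, {"dx": 0, "dy": 0, "dz": -4, "wx": 0, "wy": 0, "wz": 0}, {"dx": 0, "dy": 0, "dz": 0, "wx": 0, "wy": 0, "wz": 0}, {"dx": 0, "dy": 0, "dz": 0, "wx": 0, "wy": 0, "wz": 0}]}}

```text
time_s: 11.43
position: [0.4491, 0.1519, 0.1531]
tool_rot: [-3.139, -0.003, -0.471]
wrist_force: [-0.1, -0.3, -1.2]
finger_gap: 0.0853
```

```bash
python3 look.py 10 40 .4483 .1518 .03; python3 plan.py .667 -.009 .17 -.01
```

```text
t 11.43 pos [0.4491 0.1519 0.1531] rot [-3.1386 -0.0032 -0.471 ] F [-0.1 -0.3 -1.2] gap 0.0853
top [169.6 240.9] origin 129 200
scene [341.9 223.9] origin 301 183
t 11.53 pos [0.4479 0.1515 0.1499] rot [ 3.1413e+00  3.0000e-04 -4.7100e-01] F [-0.6  0.  -0.2] gap 0.0853
tool shift cm [26.81  4.36 -2.01] rows 6.428147960075858
wz total -0.4609858180764137 rows 3.841548483970114
```

View pics/10c.png

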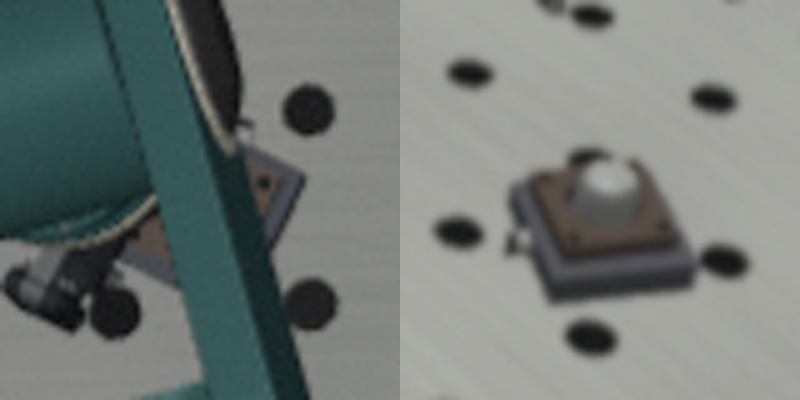

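>>> {"api": "send_rows", "payload": {"increments": [{"dx": 1.6, "dy": 0.3, "dz": -0.2, "wx": 0, "wy": 0, "wz": 0}, {"dx": 3.2, "dy": 0.5, "dz": -0.3, "wx": 0, "wy": 0, "wz": 0}, {"dx": 3.2, "dy": 0.5, "dz": -0.5, "wx": 0, "wy": 0, "wz": 0}, {"dx": 3.2, "dy": 0.5, "dz": -0.5, "wx": 0, "wy": 0, "wz": 0}, {"dx": 3.2, "dy": 0.5, "dz": -0.5, "wx": 0, "wy": 0, "wz": 0}, {"dx": 3.2, "dy": 0.5, "dz": 0, "wx": 0, "wy": 0, "wz": 0}, {"dx": 3.2, "dy": 0.5, "dz": 0, "wx": 0, "wy": 0, "wz": 0}, {"dx": 3.2, "dy": 0.5, "dz": 0, "wx": 0, "wy": 0, "wz": 0}, {"dx": 2.0, "dy": 0.3, "dz": 0, "wx": 0, "wy": 0, "wz": 0}, {"dx": 0.8, "dy": 0.26, "dz": 0, "wx": 0, "wy": 0, "wz": 0}, {"dx": 0, "dy": 0, "dz": 0, "wx": 0, "wy": 0, "wz": 0}, {"dx": 0, "dy": 0, "dz": 0, "wx": 0, "wy": 0, "wz": 0}, {"dx": 0, "dy": 0, "dz": 2, "wx": 0, "wy": 0, "wz": 0}, {"dx": 0, "dy": 0, "dz": 2, "wx": 0, "wy": 0, "wz": 0}, {"dx": 0, "dy": 0, "dz": 1, "wx": 0, "wy": 0, "wz": 0}, {"dx": 0, "dy": 0, "dz": 0, "wx": 0, "wy": 0, "wz": 0}, {"dx": 0, "dy": 0, "dz": 0, "wx": 0, "wy": 0, "wz": 0}]}}

```text
time_s: 12.95
position: [0.6666, -0.0083, 0.1208]
tool_rot: [3.141, 0.0, -0.47]
wrist_force: [0.2, -0.1, 0.0]
finger_gap: 0.0855
```

```bash
python3 look.py 11 45 ; python3 plan.py .667 -.009 .045
```

```text
t 12.95 pos [ 0.6666 -0.0083  0.1208] rot [ 3.1415e+00  5.0000e-04 -4.7040e-01] F [ 0.2 -0.1  0. ] gap 0.0855
top [229.  144.6] origin 184 99
scene [238.9 195.3] origin 193 150
t 13.05 pos [ 0.6674 -0.0086  0.122 ] rot [-3.1409e+00 -1.5000e-03 -4.7070e-01] F [-0.6  0.1 -0.3] gap 0.0857
tool shift cm [-0.02  0.06  7.7 ] rows 1.8474332309143005
```

View pics/11c.png

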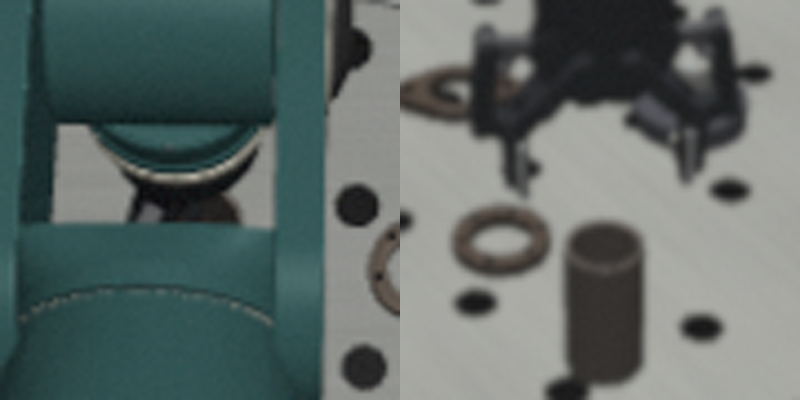

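>>> {"api": "send_rows", "payload": {"increments": [{"dx": 0, "dy": 0, "dz": 1.5, "wx": 0, "wy": 0, "wz": 0}, {"dx": 0, "dy": 0, "dz": 2.0, "wx": 0, "wy": 0, "wz": 0}, {"dx": 0, "dy": 0, "dz": 2.0, "wx": 0, "wy": 0, "wz": 0}, {"dx": 0, "dy": 0, "dz": 1.5, "wx": 0, "wy": 0, "wz": 0}, {"dx": 0, "dy": 0, "dz": 0.7, "wx": 0, "wy": 0, "wz": 0}, {"dx": 0, "dy": 0, "dz": 0, "wx": 0, "wy": 0, "wz": 0}, {"dx": 0, "dy": 0, "dz": 0, "wx": 0, "wy": 0, "wz": 0}]}}

```text
time_s: 13.63
position: [0.6674, -0.0089, 0.0439]
tool_rot: [-3.142, -0.0, -0.471]
wrist_force: [0.1, -0.3, 0.0]
finger_gap: 0.0855
```

>>> {"api": "send_rows", "payload": {"fingers": 0.5, "increments": [{"dx": 0, "dy": 0, "dz": 0, "wx": 0, "wy": 0, "wz": 0}, {"dx": 0, "dy": 0, "dz": 0, "wx": 0, "wy": 0, "wz": 0}, {"dx": 0, "dy": 0, "dz": 0, "wx": 0, "wy": 0, "wz": 0}, {"dx": 0, "dy": 0, "dz": 0, "wx": 0, "wy": 0, "wz": 0}, {"dx": 0, "dy": 0, "dz": 0, "wx": 0, "wy": 0, "wz": 0}, {"dx": 0, "dy": 0, "dz": 0, "wx": 0, "wy": 0, "wz": 0}]}}

```text
time_s: 14.13
position: [0.6676, -0.0089, 0.0447]
tool_rot: [-3.141, -0.001, -0.471]
wrist_force: [-1.3, 0.6, 5.7]
finger_gap: 0.0471
```

>>> {"api": "send_rows", "payload": {"fingers": 0.85, "increments": [{"dx": 0, "dy": 0, "dz": 0, "wx": 0, "wy": 0, "wz": 0}, {"dx": 0, "dy": 0, "dz": 0, "wx": 0, "wy": 0, "wz": 0}, {"dx": 0, "dy": 0, "dz": 0, "wx": 0, "wy": 0, "wz": 0}, {"dx": 0, "dy": 0, "dz": 0, "wx": 0, "wy": 0, "wz": 0}, {"dx": 0, "dy": 0, "dz": 0, "wx": 0, "wy": 0, "wz": -0.12}, {"dx": 0, "dy": 0, "dz": 0, "wx": 0, "wy": 0, "wz": -0.12}, {"dx": 0, "dy": 0, "dz": 0, "wx": 0, "wy": 0, "wz": -0.12}, {"dx": 0, "dy": 0, "dz": 0, "wx": 0, "wy": 0, "wz": -0.12}, {"dx": 0, "dy": 0, "dz": 0, "wx": 0, "wy": 0, "wz": -0.12}, {"dx": 0, "dy": 0, "dz": 0, "wx": 0, "wy": 0, "wz": -0.12}, {"dx": 0, "dy": 0, "dz": 0, "wx": 0, "wy": 0, "wz": -0.12}, {"dx": 0, "dy": 0, "dz": 0, "wx": 0, "wy": 0, "wz": -0.12}, {"dx": 0, "dy": 0, "dz": 0, "wx": 0, "wy": 0, "wz": -0.12}, {"dx": 0, "dy": 0, "dz": 0, "wx": 0, "wy": 0, "wz": -0.12}, {"dx": 0, "dy": 0, "dz": 0, "wx": 0, "wy": 0, "wz": -0.12}, {"dx": 0, "dy": 0, "dz": 0, "wx": 0, "wy": 0, "wz": -0.12}, {"dx": 0, "dy": 0, "dz": 0, "wx": 0, "wy": 0, "wz": -0.12}, {"dx": 0, "dy": 0, "dz": 0, "wx": 0, "wy": 0, "wz": 0}, {"dx": 0, "dy": 0, "dz": 0, "wx": 0, "wy": 0, "wz": 0}]}}

```text
time_s: 15.72
position: [0.6672, -0.0089, 0.0434]
tool_rot: [-3.141, 0.0, 1.085]
wrist_force: [1.0, 0.7, -0.9]
finger_gap: 0.073
```

```bash
python3 look.py 12 45 
```

```text
t 15.72 pos [ 0.6672 -0.0089  0.0434] rot [-3.1414e+00  1.0000e-04  1.0851e+00] F [ 1.   0.7 -0.9] gap 0.073
top [230.6 153.3] origin 185 108
scene [239.  219.1] origin 193 174
```

View pics/12c.png

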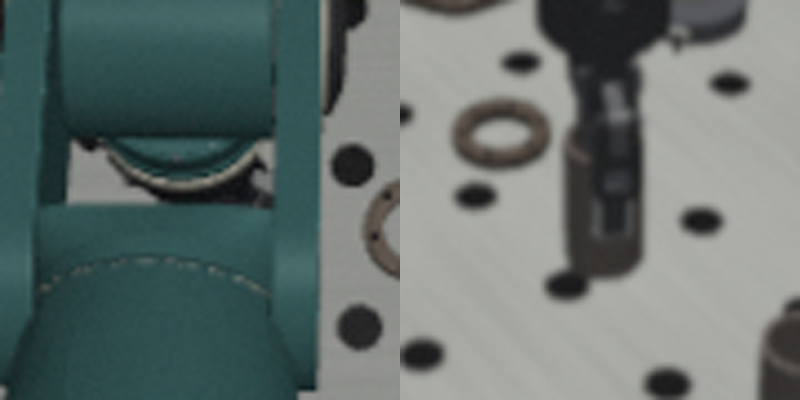

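>>> {"api": "send_rows", "payload": {"fingers": 0.4, "increments": [{"dx": 0, "dy": 0, "dz": 0, "wx": 0, "wy": 0, "wz": 0}, {"dx": 0, "dy": 0, "dz": 0, "wx": 0, "wy": 0, "wz": 0}, {"dx": 0, "dy": 0, "dz": 0, "wx": 0, "wy": 0, "wz": 0}, {"dx": 0, "dy": 0, "dz": 0, "wx": 0, "wy": 0, "wz": 0}, {"dx": 0, "dy": 0, "dz": 0, "wx": 0, "wy": 0, "wz": 0}, {"dx": 0, "dy": 0, "dz": 0, "wx": 0, "wy": 0, "wz": 0}, {"dx": 0, "dy": 0, "dz": -1, "wx": 0, "wy": 0, "wz": 0}, {"dx": 0, "dy": 0, "dz": -2, "wx": 0, "wy": 0, "wz": 0}, {"dx": 0, "dy": 0, "dz": -2, "wx": 0, "wy": 0, "wz": 0}, {"dx": 0, "dy": 0, "dz": -2, "wx": 0, "wy": 0, "wz": 0}, {"dx": 0, "dy": 0, "dz": -2, "wx": 0, "wy": 0, "wz": 0}, {"dx": 0, "dy": 0, "dz": -1, "wx": 0, "wy": 0, "wz": 0}, {"dx": 0, "dy": 0, "dz": 0, "wx": 0, "wy": 0, "wz": 0}, {"dx": 0, "dy": 0, "dz": 0, "wx": 0, "wy": 0, "wz": 0}]}}

```text
time_s: 16.98
position: [0.6671, -0.0089, 0.1431]
tool_rot: [-3.142, 0.0, 1.089]
wrist_force: [-0.8, 0.1, -4.7]
finger_gap: 0.0464
```

```bash
python3 look.py 13 45 ; python3 plan.py .4483 .1518 .14
```

```text
t 16.98 pos [ 0.6671 -0.0089  0.1431] rot [-3.1415  0.      1.089 ] F [-0.8  0.1 -4.7] gap 0.0464
top [228.8 142.3] origin 183 97
scene [239.1 188.8] origin 194 143
t 17.08 pos [ 0.6666 -0.0088  0.1418] rot [-3.1396e+00  8.0000e-04  1.0890e+00] F [ 0.2 -0.3 -3.5] gap 0.0471
tool shift cm [  4.12 -26.79   0.18] rows 6.424459095336773
```

View pics/13c.png

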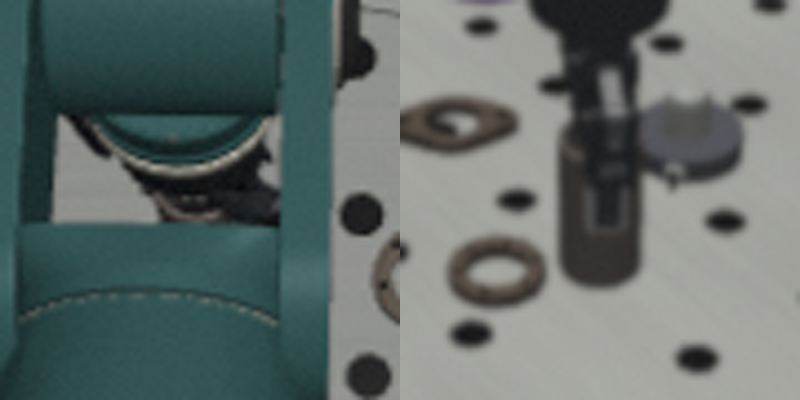

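>>> {"api": "send_rows", "payload": {"increments": [{"dx": 0.2, "dy": -1.3, "dz": 0, "wx": 0, "wy": 0, "wz": 0}, {"dx": 0.4, "dy": -2.6, "dz": 0, "wx": 0, "wy": 0, "wz": 0}, {"dx": 0.4, "dy": -2.6, "dz": 0, "wx": 0, "wy": 0, "wz": 0}, {"dx": 0.4, "dy": -2.6, "dz": 0, "wx": 0, "wy": 0, "wz": 0}, {"dx": 0.4, "dy": -2.6, "dz": 0, "wx": 0, "wy": 0, "wz": 0}, {"dx": 0.4, "dy": -2.6, "dz": 0, "wx": 0, "wy": 0, "wz": 0}, {"dx": 0.4, "dy": -2.6, "dz": 0, "wx": 0, "wy": 0, "wz": 0}, {"dx": 0.4, "dy": -2.6, "dz": 0, "wx": 0, "wy": 0, "wz": 0}, {"dx": 0.4, "dy": -2.6, "dz": 0, "wx": 0, "wy": 0, "wz": 0}, {"dx": 0.4, "dy": -2.6, "dz": 0, "wx": 0, "wy": 0, "wz": 0}, {"dx": 0.3, "dy": -1.6, "dz": 0, "wx": 0, "wy": 0, "wz": 0}, {"dx": 0.02, "dy": -0.5, "dz": 0, "wx": 0, "wy": 0, "wz": 0}, {"dx": 0, "dy": 0, "dz": 0, "wx": 0, "wy": 0, "wz": 0}, {"dx": 0, "dy": 0, "dz": 1, "wx": 0, "wy": 0, "wz": 0}, {"dx": 0, "dy": 0, "dz": 1, "wx": 0, "wy": 0, "wz": 0}, {"dx": 0, "dy": 0, "dz": 0.8, "wx": 0, "wy": 0, "wz": 0}, {"dx": 0, "dy": 0, "dz": 0, "wx": 0, "wy": 0, "wz": 0}, {"dx": 0, "dy": 0, "dz": 0, "wx": 0, "wy": 0, "wz": 0}, {"dx": 0, "dy": 0, "dz": 0, "wx": 0, "wy": 0, "wz": 0}]}}

```text
time_s: 18.67
position: [0.449, 0.1516, 0.1155]
tool_rot: [-3.141, 0.0, 1.089]
wrist_force: [0.7, 0.4, -2.4]
finger_gap: 0.047
```

```bash
python3 look.py 14 45 ; python3 plan.py .4483 .1518 .077
```

```text
t 18.67 pos [0.449  0.1516 0.1155] rot [-3.1414e+00  2.0000e-04  1.0885e+00] F [ 0.7  0.4 -2.4] gap 0.047
top [163.6 237.1] origin 118 192
scene [346.2 198.3] origin 301 153
t 18.77 pos [0.4491 0.1518 0.1159] rot [ 3.1412e+00 -3.0000e-04  1.0888e+00] F [ 0.6  0.1 -3. ] gap 0.0472
tool shift cm [-0.04 -0.07  3.89] rows 0.932646856342258
```

View pics/14c.png

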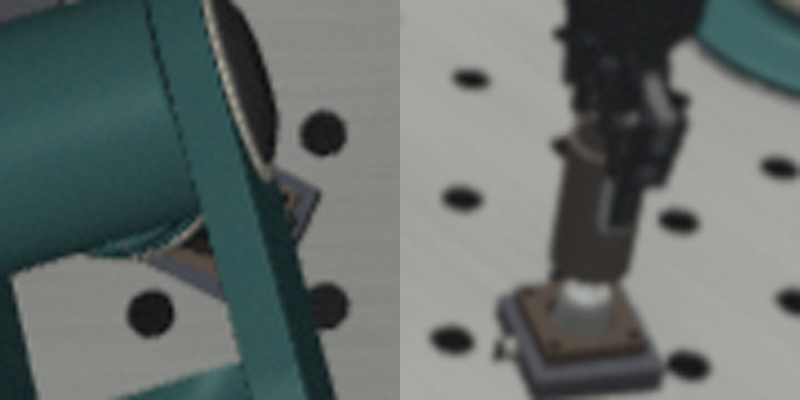

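```bash
python3 - <<'E'
from fit import *
S=Cam('scene'); im=cv2.imread('pics/scene14.png').copy()
u0,v0=301,153;k=400/90
big=cv2.resize(im[v0:v0+90,u0:u0+90],(720,720),interpolation=2)
for P in(circ(.024,.071),circ(.024,.161)):
    uv=(S.proj(P+[.4490+.001,.1516-.0012,0])-[u0,v0]+.5)*8
    cv2.polylines(big,[uv.astype(np.int32)],True,(0,255,0),1)
cv2.imwrite('pics/14b.png',big)
E
```

```text
(no output)
```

View pics/14b.png

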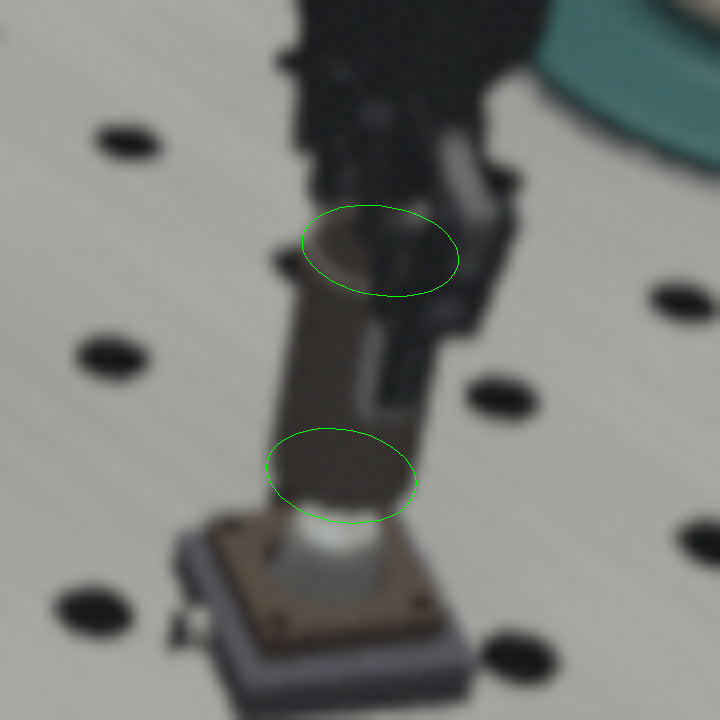

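>>> {"api": "send_rows", "payload": {"increments": [{"dx": -0.04, "dy": -0.07, "dz": 0.5, "wx": 0, "wy": 0, "wz": 0}, {"dx": 0, "dy": 0, "dz": 0.5, "wx": 0, "wy": 0, "wz": 0}, {"dx": 0, "dy": 0, "dz": 0.5, "wx": 0, "wy": 0, "wz": 0}, {"dx": 0, "dy": 0, "dz": 0.5, "wx": 0, "wy": 0, "wz": 0}, {"dx": 0, "dy": 0, "dz": 0, "wx": 0, "wy": 0, "wz": 0}]}}

```text
time_s: 19.18
position: [0.4474, 0.1517, 0.0941]
tool_rot: [-3.14, 0.001, 1.089]
wrist_force: [0.5, 0.2, -3.1]
finger_gap: 0.0469
```

>>> {"api": "send_rows", "payload": {"increments": [{"dx": 0, "dy": 0, "dz": 0.5, "wx": 0, "wy": 0, "wz": 0}, {"dx": 0, "dy": 0, "dz": 0.5, "wx": 0, "wy": 0, "wz": 0}, {"dx": 0, "dy": 0, "dz": 0.4, "wx": 0, "wy": 0, "wz": 0}, {"dx": 0, "dy": 0, "dz": 0.2, "wx": 0, "wy": 0, "wz": 0}, {"dx": 0, "dy": 0, "dz": 0, "wx": 0, "wy": 0, "wz": 0}, {"dx": 0, "dy": 0, "dz": 0, "wx": 0, "wy": 0, "wz": 0}]}}

```text
time_s: 19.68
position: [0.448, 0.1518, 0.0794]
tool_rot: [-3.141, 0.0, 1.089]
wrist_force: [-0.5, -0.1, -3.6]
finger_gap: 0.0468
```

```bash
python3 look.py 15 45 ; python3 plan.py .4483 .1518 .077
```

```text
t 19.68 pos [0.448  0.1518 0.0794] rot [-3.1414e+00  1.0000e-04  1.0890e+00] F [-0.5 -0.1 -3.6] gap 0.0468
top [166.2 239.1] origin 121 194
scene [344.5 209.3] origin 299 164
t 19.78 pos [0.4481 0.1518 0.0797] rot [ 3.1414e+00 -2.0000e-04  1.0890e+00] F [ 0.3  0.3 -3.2] gap 0.0464
tool shift cm [0.01 0.02 0.27] rows 0.06559585864013384
```

View pics/15c.png

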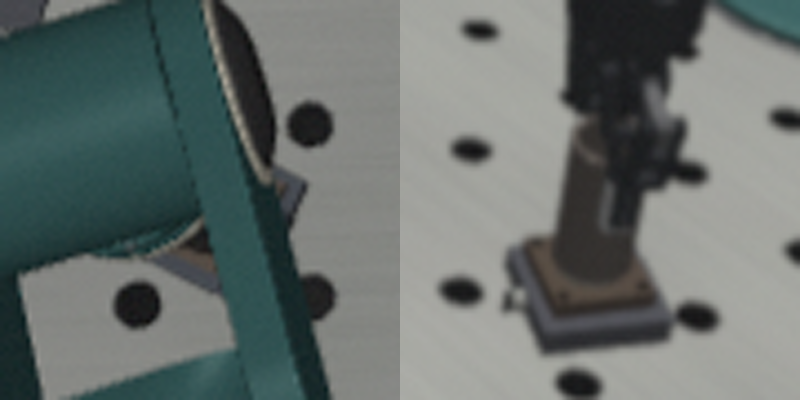

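>>> {"api": "send_rows", "payload": {"increments": [{"dx": 0, "dy": 0, "dz": 0.15, "wx": 0, "wy": 0, "wz": 0}, {"dx": 0, "dy": 0, "dz": 0.12, "wx": 0, "wy": 0, "wz": 0}, {"dx": 0, "dy": 0, "dz": 0, "wx": 0, "wy": 0, "wz": 0}, {"dx": 0, "dy": 0, "dz": 0, "wx": 0, "wy": 0, "wz": 0}]}}

```text
time_s: 20.12
position: [0.448, 0.1518, 0.0768]
tool_rot: [-3.142, 0.0, 1.089]
wrist_force: [-0.4, 0.6, -2.8]
finger_gap: 0.0471
```

>>> {"api": "send_rows", "payload": {"increments": [{"dx": 0, "dy": 0, "dz": 0.08, "wx": 0, "wy": 0, "wz": 0}, {"dx": 0, "dy": 0, "dz": 0, "wx": 0, "wy": 0, "wz": 0}, {"dx": 0, "dy": 0, "dz": 0, "wx": 0, "wy": 0, "wz": 0}]}}

```text
time_s: 20.37
position: [0.448, 0.1518, 0.076]
tool_rot: [-3.142, -0.0, 1.089]
wrist_force: [-1.3, -0.1, -4.0]
finger_gap: 0.0472
```

>>> {"api": "send_rows", "payload": {"increments": [{"dx": 0, "dy": 0, "dz": 0.06, "wx": 0, "wy": 0, "wz": 0}, {"dx": 0, "dy": 0, "dz": 0.05, "wx": 0, "wy": 0, "wz": 0}, {"dx": 0, "dy": 0, "dz": 0, "wx": 0, "wy": 0, "wz": 0}, {"dx": 0, "dy": 0, "dz": 0, "wx": 0, "wy": 0, "wz": 0}]}}

```text
time_s: 20.7
position: [0.4482, 0.1518, 0.0757]
tool_rot: [3.141, -0.0, 1.089]
wrist_force: [-3.7, -3.3, 6.6]
finger_gap: 0.0468
```

>>> {"api": "send_rows", "payload": {"fingers": 1, "increments": [{"dx": 0, "dy": 0, "dz": 0, "wx": 0, "wy": 0, "wz": 0}, {"dx": 0, "dy": 0, "dz": 0, "wx": 0, "wy": 0, "wz": 0}, {"dx": 0, "dy": 0, "dz": 0, "wx": 0, "wy": 0, "wz": 0}, {"dx": 0, "dy": 0, "dz": 0, "wx": 0, "wy": 0, "wz": 0}, {"dx": 0, "dy": 0, "dz": 0, "wx": 0, "wy": 0, "wz": 0}, {"dx": 0, "dy": 0, "dz": -1, "wx": 0, "wy": 0, "wz": 0}, {"dx": 0, "dy": 0, "dz": -2.5, "wx": 0, "wy": 0, "wz": 0}, {"dx": 0, "dy": 0, "dz": -3, "wx": 0, "wy": 0, "wz": 0}, {"dx": 0, "dy": 0, "dz": -3, "wx": 0, "wy": 0, "wz": 0}, {"dx": 0, "dy": 0, "dz": -3, "wx": 0, "wy": 0, "wz": 0}, {"dx": 0, "dy": 0, "dz": -1, "wx": 0, "wy": 0, "wz": 0}, {"dx": 0, "dy": 0, "dz": 0, "wx": 0, "wy": 0, "wz": 0}, {"dx": 0, "dy": 0, "dz": 0, "wx": 0, "wy": 0, "wz": 0}]}}

```text
time_s: 21.78
position: [0.448, 0.1518, 0.2102]
tool_rot: [3.141, -0.001, 1.089]
wrist_force: [0.1, -0.1, -0.6]
finger_gap: 0.0852
```

```bash
python3 look.py 16 45 .4483 .1518 .06; python3 plan.py .592 -.2942 .2 -.531
```

```text
t 21.78 pos [0.448  0.1518 0.2102] rot [ 3.141e+00 -6.000e-04  1.089e+00] F [ 0.1 -0.1 -0.6] gap 0.0852
top [167.6 239.8] origin 122 194
scene [343.4 215.2] origin 298 170
t 21.88 pos [0.4476 0.1517 0.2087] rot [-3.1404e+00  1.1000e-03  1.0890e+00] F [ 0.5  1.2 -0.8] gap 0.0856
tool shift cm [-32.82  33.46   0.87] rows 8.023651218084739
wz total 1.6199680820029374 rows 13.499734016691146
```

View pics/16c.png

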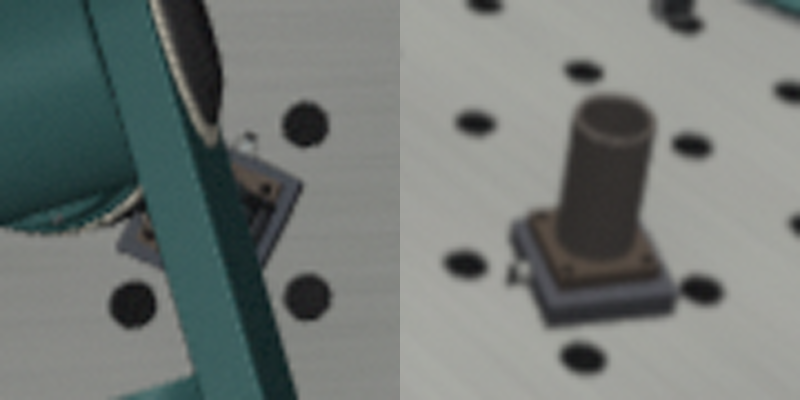

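>>> {"api": "send_rows", "payload": {"increments": [{"dx": -1.2, "dy": 1.2, "dz": 0, "wx": 0, "wy": 0, "wz": 0}, {"dx": -2.5, "dy": 2.55, "dz": 0, "wx": 0, "wy": 0, "wz": 0}, {"dx": -2.5, "dy": 2.55, "dz": 0, "wx": 0, "wy": 0, "wz": 0}, {"dx": -2.5, "dy": 2.55, "dz": 0, "wx": 0, "wy": 0, "wz": 0}, {"dx": -2.5, "dy": 2.55, "dz": 0, "wx": 0, "wy": 0, "wz": 0}, {"dx": -2.5, "dy": 2.55, "dz": 0, "wx": 0, "wy": 0, "wz": 0}, {"dx": -2.5, "dy": 2.55, "dz": 0, "wx": 0, "wy": 0, "wz": 0}, {"dx": -2.5, "dy": 2.55, "dz": 0, "wx": 0, "wy": 0, "wz": 0}, {"dx": -2.5, "dy": 2.55, "dz": 0, "wx": 0, "wy": 0, "wz": 0}, {"dx": -2.5, "dy": 2.55, "dz": 0, "wx": 0, "wy": 0, "wz": 0}, {"dx": -2.5, "dy": 2.55, "dz": 0, "wx": 0, "wy": 0, "wz": 0}, {"dx": -2.5, "dy": 2.55, "dz": 0, "wx": 0, "wy": 0, "wz": 0}, {"dx": -2.5, "dy": 2.55, "dz": 0, "wx": 0, "wy": 0, "wz": 0}, {"dx": -1.6, "dy": 1.7, "dz": 0, "wx": 0, "wy": 0, "wz": 0}, {"dx": 0, "dy": 0, "dz": 0, "wx": 0, "wy": 0, "wz": 0.049}, {"dx": 0, "dy": 0, "dz": 2.5, "wx": 0, "wy": 0, "wz": 0}, {"dx": 0, "dy": 0, "dz": 3.5, "wx": 0, "wy": 0, "wz": 0}, {"dx": 0, "dy": 0, "dz": 3.5, "wx": 0, "wy": 0, "wz": 0}, {"dx": 0, "dy": 0, "dz": 0, "wx": 0, "wy": 0, "wz": 0}, {"dx": 0, "dy": 0, "dz": 0, "wx": 0, "wy": 0, "wz": 0}]}}

```text
time_s: 23.55
position: [0.5918, -0.2935, 0.1128]
tool_rot: [-3.137, 0.0, 1.04]
wrist_force: [-0.5, 0.1, 0.5]
finger_gap: 0.0852
```

```bash
python3 look.py 17 45 ; python3 plan.py .592 -.2942 0.0 1.040
```

```text
t 23.55 pos [ 0.5918 -0.2935  0.1128] rot [-3.1368e+00  2.0000e-04  1.0400e+00] F [-0.5  0.1  0.5] gap 0.0852
top [348.2 170.7] origin 303 125
scene [203.9 140.3] origin 158 95
t 23.65 pos [ 0.5935 -0.2944  0.1168] rot [ 3.1401e+00 -1.0000e-04  1.0401e+00] F [-0.1  0.7  0.6] gap 0.0851
tool shift cm [-0.06 -0.13 11.68] rows 2.8020451292784023
wz total 8.131712564196647e-05 rows 0.000677642713683054
```

View pics/17c.png

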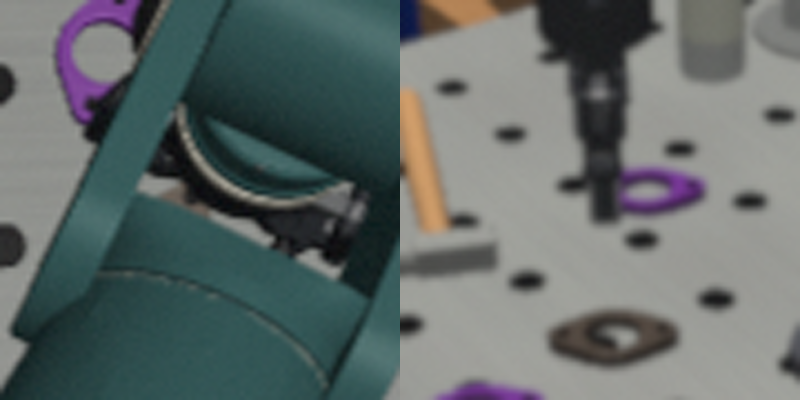

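>>> {"api": "send_rows", "payload": {"increments": [{"dx": 0, "dy": -0.06, "dz": 1.5, "wx": 0, "wy": 0, "wz": 0}, {"dx": 0, "dy": 0, "dz": 2.5, "wx": 0, "wy": 0, "wz": 0}, {"dx": 0, "dy": 0, "dz": 2.5, "wx": 0, "wy": 0, "wz": 0}, {"dx": 0, "dy": 0, "dz": 1.0, "wx": 0, "wy": 0, "wz": 0}, {"dx": 0, "dy": 0, "dz": 0, "wx": 0, "wy": 0, "wz": 0}, {"dx": 0, "dy": 0, "dz": 0, "wx": 0, "wy": 0, "wz": 0}, {"dx": 0, "dy": 0, "dz": 0, "wx": 0, "wy": 0, "wz": 0}, {"dx": 0, "dy": 0, "dz": 0, "wx": 0, "wy": 0, "wz": 0}]}}

```text
time_s: 24.32
position: [0.5932, -0.2942, 0.0419]
tool_rot: [3.139, -0.0, 1.04]
wrist_force: [-0.6, -0.3, -0.4]
finger_gap: 0.0851
```

```bash
python3 look.py 18 45 ; python3 plan.py .592 -.2942 0.0 1.040
```

```text
t 24.32 pos [ 0.5932 -0.2942  0.0419] rot [ 3.139e+00 -1.000e-04  1.040e+00] F [-0.6 -0.3 -0.4] gap 0.0851
top [342.8 177.3] origin 297 132
scene [205.2 161.5] origin 160 116
t 24.42 pos [ 0.5929 -0.2941  0.0413] rot [ 3.1398 -0.      1.04  ] F [ 0.7 -0.9 -0.8] gap 0.0856
tool shift cm [-0.05 -0.07  4.13] rows 0.989946083873222
wz total 2.939028303394764e-06 rows 2.44919025282897e-05
```

View pics/18c.png

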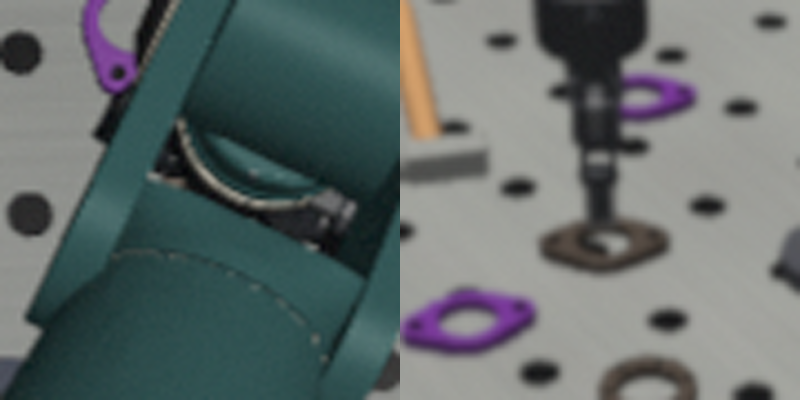

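>>> {"api": "send_rows", "payload": {"increments": [{"dx": -0.05, "dy": -0.07, "dz": 1.5, "wx": 0, "wy": 0, "wz": 0}, {"dx": 0, "dy": 0, "dz": 1.5, "wx": 0, "wy": 0, "wz": 0}, {"dx": 0, "dy": 0, "dz": 0.8, "wx": 0, "wy": 0, "wz": 0}, {"dx": 0, "dy": 0, "dz": 0.3, "wx": 0, "wy": 0, "wz": 0}, {"dx": 0, "dy": 0, "dz": 0, "wx": 0, "wy": 0, "wz": 0}, {"dx": 0, "dy": 0, "dz": 0, "wx": 0, "wy": 0, "wz": 0}, {"dx": 0, "dy": 0, "dz": 0, "wx": 0, "wy": 0, "wz": 0}]}}

```text
time_s: 25.0
position: [0.5918, -0.294, -0.0006]
tool_rot: [3.141, -0.0, 1.04]
wrist_force: [-0.1, -0.5, -0.0]
finger_gap: 0.0855
```

>>> {"api": "send_rows", "payload": {"fingers": 0.5, "increments": [{"dx": 0, "dy": 0, "dz": 0, "wx": 0, "wy": 0, "wz": 0}, {"dx": 0, "dy": 0, "dz": 0, "wx": 0, "wy": 0, "wz": 0}, {"dx": 0, "dy": 0, "dz": 0, "wx": 0, "wy": 0, "wz": 0}, {"dx": 0, "dy": 0, "dz": 0, "wx": 0, "wy": 0, "wz": 0}, {"dx": 0, "dy": 0, "dz": 0, "wx": 0, "wy": 0, "wz": 0}, {"dx": 0, "dy": 0, "dz": 0, "wx": 0, "wy": 0, "wz": 0}]}}

```text
time_s: 25.5
position: [0.5919, -0.294, 0.0004]
tool_rot: [3.14, -0.0, 1.04]
wrist_force: [-4.6, 3.0, 11.9]
finger_gap: 0.0568
```

```bash
python3 look.py 19 45 ; python3 plan.py .592 -.2942 0.0 1.040
```

```text
t 25.5 pos [ 5.919e-01 -2.940e-01  4.000e-04] rot [ 3.1404e+00 -2.0000e-04  1.0400e+00] F [-4.6  3.  11.9] gap 0.0568
top [340.  181.2] origin 294 136
scene [206.1 172.3] origin 161 127
t 25.6 pos [ 5.919e-01 -2.940e-01  5.000e-04] rot [ 3.1404e+00 -2.0000e-04  1.0400e+00] F [-4.6  3.5 12.3] gap 0.0574
tool shift cm [-0.01  0.02  0.05] rows 0.010865506223681485
wz total -9.215509611415484e-06 rows 7.679591342846237e-05
```

View pics/19c.png

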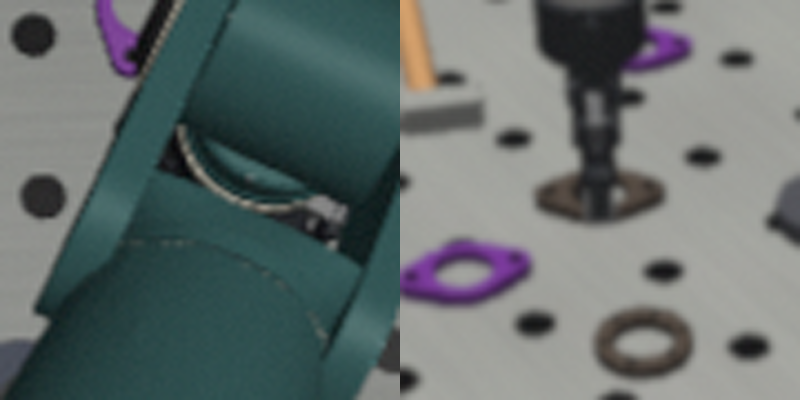

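>>> {"api": "send_rows", "payload": {"increments": [{"dx": 0, "dy": 0, "dz": -1, "wx": 0, "wy": 0, "wz": 0}, {"dx": 0, "dy": 0, "dz": -2, "wx": 0, "wy": 0, "wz": 0}, {"dx": 0, "dy": 0, "dz": -3, "wx": 0, "wy": 0, "wz": 0}, {"dx": 0, "dy": 0, "dz": -3, "wx": 0, "wy": 0, "wz": 0}, {"dx": 0, "dy": 0, "dz": -3, "wx": 0, "wy": 0, "wz": 0}, {"dx": 0, "dy": 0, "dz": -3, "wx": 0, "wy": 0, "wz": 0}, {"dx": 0, "dy": 0, "dz": -2, "wx": 0, "wy": 0, "wz": 0}, {"dx": 0, "dy": 0, "dz": -1, "wx": 0, "wy": 0, "wz": 0}, {"dx": 0, "dy": 0, "dz": 0, "wx": 0, "wy": 0, "wz": 0}, {"dx": 0, "dy": 0, "dz": 0, "wx": 0, "wy": 0, "wz": 0}]}}

```text
time_s: 26.43
position: [0.5913, -0.2938, 0.1782]
tool_rot: [-3.141, 0.0, 1.04]
wrist_force: [-0.5, 0.3, -2.3]
finger_gap: 0.057
```

```bash
python3 look.py 20 45 ; python3 plan.py .4481 .1518 .18 1.040
```

```text
t 26.43 pos [ 0.5913 -0.2938  0.1782] rot [-3.1411  0.      1.04  ] F [-0.5  0.3 -2.3] gap 0.057
top [353.2 165.1] origin 308 120
scene [203.9 122.4] origin 158 77
t 26.53 pos [ 0.5909 -0.2936  0.1768] rot [-3.1389e+00  1.0000e-04  1.0400e+00] F [-0.7  0.3 -2.4] gap 0.0568
tool shift cm [ 31.18 -34.86  -0.32] rows 8.360781894050078
wz total 1.540685561129962e-05 rows 0.00012839046342749683
```

View pics/20c.png

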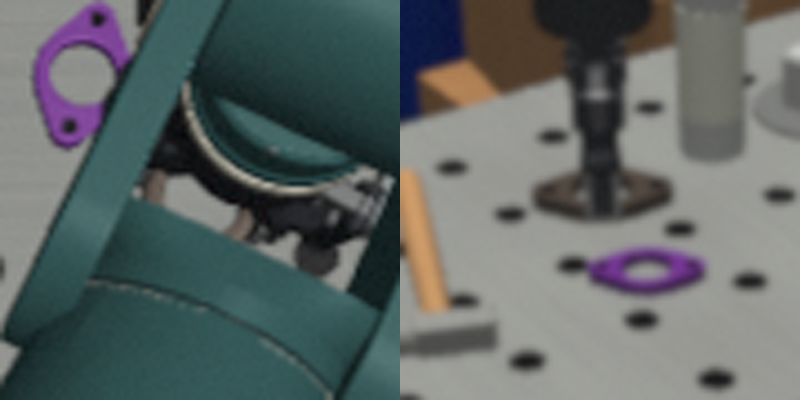

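>>> {"api": "send_rows", "payload": {"increments": [{"dx": 1.2, "dy": -1.34, "dz": 0, "wx": 0, "wy": 0, "wz": 0}, {"dx": 2.4, "dy": -2.68, "dz": 0, "wx": 0, "wy": 0, "wz": 0}, {"dx": 2.4, "dy": -2.68, "dz": 0, "wx": 0, "wy": 0, "wz": 0}, {"dx": 2.4, "dy": -2.68, "dz": 0, "wx": 0, "wy": 0, "wz": 0}, {"dx": 2.4, "dy": -2.68, "dz": 0, "wx": 0, "wy": 0, "wz": 0}, {"dx": 2.4, "dy": -2.68, "dz": 0, "wx": 0, "wy": 0, "wz": 0}, {"dx": 2.4, "dy": -2.68, "dz": 0, "wx": 0, "wy": 0, "wz": 0}, {"dx": 2.4, "dy": -2.68, "dz": 0, "wx": 0, "wy": 0, "wz": 0}, {"dx": 2.4, "dy": -2.68, "dz": 0, "wx": 0, "wy": 0, "wz": 0}, {"dx": 2.4, "dy": -2.68, "dz": 0, "wx": 0, "wy": 0, "wz": 0}, {"dx": 2.4, "dy": -2.68, "dz": 0, "wx": 0, "wy": 0, "wz": 0}, {"dx": 2.4, "dy": -2.68, "dz": 0, "wx": 0, "wy": 0, "wz": 0}, {"dx": 2.4, "dy": -2.68, "dz": 0, "wx": 0, "wy": 0, "wz": 0}, {"dx": 1.2, "dy": -1.34, "dz": 0, "wx": 0, "wy": 0, "wz": 0}, {"dx": 0, "dy": 0, "dz": 0, "wx": 0, "wy": 0, "wz": 0}]}}

```text
time_s: 27.78
position: [0.4474, 0.1543, 0.1774]
tool_rot: [-3.14, 0.001, 1.043]
wrist_force: [0.8, 0.8, -1.9]
finger_gap: 0.0572
```

>>> {"api": "send_rows", "payload": {"increments": [{"dx": 0, "dy": 0, "dz": 0, "wx": 0, "wy": 0, "wz": 0.12}, {"dx": 0, "dy": 0, "dz": 0, "wx": 0, "wy": 0, "wz": 0.12}, {"dx": 0, "dy": 0, "dz": 0, "wx": 0, "wy": 0, "wz": 0.12}, {"dx": 0, "dy": 0, "dz": 0, "wx": 0, "wy": 0, "wz": 0.12}, {"dx": 0, "dy": 0, "dz": 0, "wx": 0, "wy": 0, "wz": 0.12}, {"dx": 0, "dy": 0, "dz": 0, "wx": 0, "wy": 0, "wz": 0.12}, {"dx": 0, "dy": 0, "dz": 0, "wx": 0, "wy": 0, "wz": 0.12}, {"dx": 0, "dy": 0, "dz": 0, "wx": 0, "wy": 0, "wz": 0.12}, {"dx": 0, "dy": 0, "dz": 0, "wx": 0, "wy": 0, "wz": 0.12}, {"dx": 0, "dy": 0, "dz": 0, "wx": 0, "wy": 0, "wz": 0.12}, {"dx": 0, "dy": 0, "dz": 0, "wx": 0, "wy": 0, "wz": 0.12}, {"dx": 0, "dy": 0, "dz": 0, "wx": 0, "wy": 0, "wz": 0.12}, {"dx": 0, "dy": 0, "dz": 0, "wx": 0, "wy": 0, "wz": 0.12}, {"dx": 0, "dy": 0, "dz": 0, "wx": 0, "wy": 0, "wz": 0}, {"dx": 0, "dy": 0, "dz": 0, "wx": 0, "wy": 0, "wz": 0}, {"dx": 0, "dy": 0, "dz": 0, "wx": 0, "wy": 0, "wz": 0}, {"dx": 0, "dy": 0, "dz": 0, "wx": 0, "wy": 0, "wz": 0}]}}

```text
time_s: 29.2
position: [0.4489, 0.1514, 0.1785]
tool_rot: [3.141, 0.0, -0.517]
wrist_force: [0.6, -0.3, -1.2]
finger_gap: 0.0566
```

```bash
python3 look.py 21 45 ; python3 plan.py .4481 .1518 .14
```

```text
t 29.2 pos [0.4489 0.1514 0.1785] rot [ 3.1411e+00  4.0000e-04 -5.1710e-01] F [ 0.6 -0.3 -1.2] gap 0.0566
top [158.8 234.2] origin 113 189
scene [349.7 178. ] origin 304 132
t 29.3 pos [0.449  0.1515 0.1787] rot [ 3.1414e+00  1.0000e-04 -5.1820e-01] F [ 0.1  1.  -2.2] gap 0.057
tool shift cm [-0.09  0.02  3.87] rows 0.9290274323166494
```

View pics/21c.png

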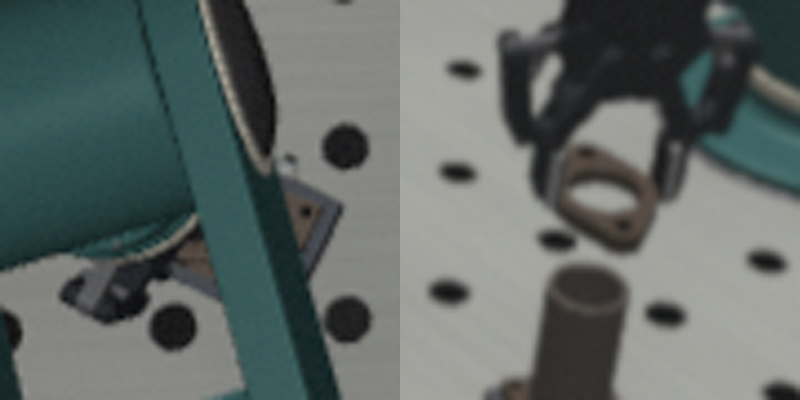

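```bash
cat > ov.py <<'E'
from fit import *
def ov(tag,items,origin,half,name,k=8,cam='scene'):
    S=Cam(cam); im=cv2.imread(f'pics/{cam}{tag}.png'); u0,v0=origin; n=2*half
    big=cv2.resize(im[v0:v0+n,u0:u0+n],None,fx=k,fy=k,interpolation=2)
    for P,(x,y),yaw,col in items:
        c,s=np.cos(yaw),np.sin(yaw); R=np.array([[c,-s,0],[s,c,0],[0,0,1]])
        uv=(S.proj(P@R.T+[x,y,0])-[u0,v0]+.5)*k
        cv2.polylines(big,[uv.astype(np.int32)],True,col,1)
    cv2.imwrite(name,big)
def hull(z): 
    P=oval(z); h=cv2.convexHull((P[:,:2]*1e3).astype(np.float32)).reshape(-1,2)/1e3; return np.c_[h,np.full(len(h),z)]
E
python3 - <<'E'
from ov import *
b=np.array([.001,-.0012]); p=np.array([.4489,.1514]); t=np.array([.4481,.1518]); G=(0,255,0);Y=(0,255,255)
ov('21',[(hull(.190),p+b,1.054,G),(circ(.02,.190),p+b,0,G),(circ(.024,.122),t+b,0,Y)],(304,132),45,'pics/21b.png')
E
```

```text
(no output)
```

View pics/21b.png

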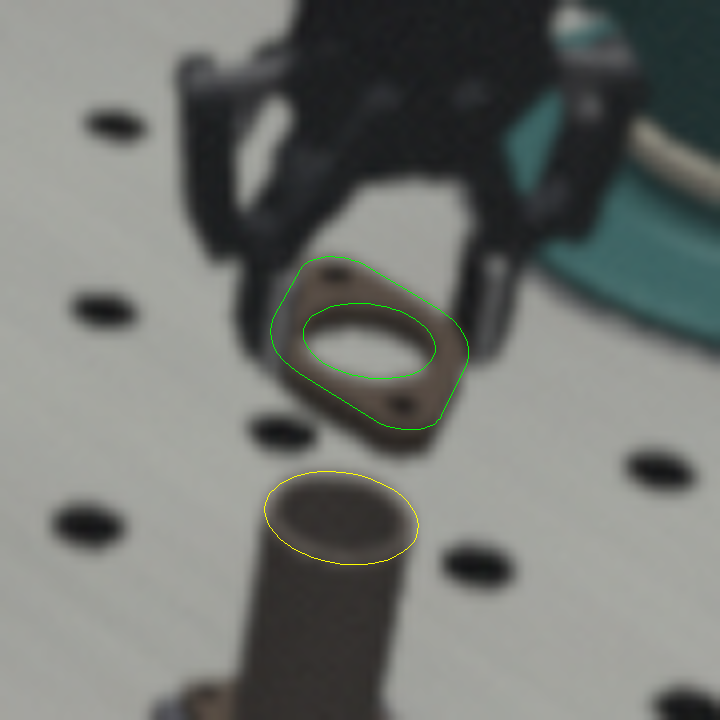

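```bash
python3 - <<'E'
from ov import *
S=Cam('scene'); im=cv2.imread('pics/scene16.png'); g=im.max(2).astype(float)
# edges along horizontal rows of the tube
for p in [(.4481+.001,.1518-.0012)]:
  for z in (.06,.075,.09,.105):
    P=circ(.024,z)+[p[0],p[1],0]; uv=S.proj(P); 
    c=S.proj([[p[0],p[1],z]])[0]; v=int(round(c[1])); row=g[v,int(c[0])-16:int(c[0])+17]
    bg=155; lo=np.median(g[v,int(c[0])-4:int(c[0])+4]); th=(bg+lo)/2
    a=np.arange(int(c[0])-16,int(c[0])+17)
    m=row<th; i=16
    while m[i-1]: i-=1
    l=a[i]-(th-row[i])/(row[i-1]-row[i])
    i=16
    while m[i+1]: i+=1
    r=a[i]+(th-row[i])/(row[i+1]-row[i])
    print(z,'model axis at row',c, 'obs',l,r,(l+r)/2,'width',r-l)
Pc=S.proj([[.4481,.1518,.09],[.4491,.1518,.09],[.4481,.1528,.09]]);print(Pc)
# model silhouette edges at same rows
K1=circ(.024,.032)+[.4491,.1506,0];K2=circ(.024,.122)+[.4491,.1506,0]
h=cv2.convexHull(S.proj(np.r_[K1,K2]).astype(np.float32)).reshape(-1,2)
m=np.zeros((384*8,512*8),np.uint8);cv2.fillConvexPoly(m,np.round((h+.5)*8).astype(np.int32),1)
for z in (.06,.075,.09,.105):
    v=int(round(S.proj([[.4491,.1506,z]])[0][1])); x=np.nonzero(m[v*8+4])[0]; print(z,x.min()/8-.5,x.max()/8-.5,(x.min()+x.max())/16-.5)
E
```

```text
0.06 model axis at row [342.89175684 215.07501553] obs 333.3809523809524 351.97435897435895 342.6776556776557 width 18.59340659340654
0.075 model axis at row [343.6714145  210.61306279] obs 334.0576923076923 352.59444444444443 343.3260683760684 width 18.536752136752114
0.09 model axis at row [344.46192496 206.08310924] obs 334.9111111111111 353.53333333333336 344.22222222222223 width 18.622222222222263
0.105 model axis at row [345.26348819 201.48373889] obs 335.5051020408163 354.64204545454544 345.0735737476809 width 19.136943413729114
[[345.07350084 206.18079378]
 [344.79793647 206.32264303]
 [345.35384652 206.38047526]]
0.06 333.375 352.5 342.9375
0.075 334.125 353.25 343.6875
0.09 334.875 354.25 344.5625
0.105 335.75 355.125 345.4375
```

>>> {"api": "send_rows", "payload": {"increments": [{"dx": -0.04, "dy": 0, "dz": 1.5, "wx": 0, "wy": 0, "wz": 0}, {"dx": 0, "dy": 0, "dz": 1.5, "wx": 0, "wy": 0, "wz": 0}, {"dx": 0, "dy": 0, "dz": 1.2, "wx": 0, "wy": 0, "wz": 0}, {"dx": 0, "dy": 0, "dz": 0.5, "wx": 0, "wy": 0, "wz": 0}, {"dx": 0, "dy": 0, "dz": 0, "wx": 0, "wy": 0, "wz": 0}, {"dx": 0, "dy": 0, "dz": 0, "wx": 0, "wy": 0, "wz": 0}, {"dx": 0, "dy": 0, "dz": 0, "wx": 0, "wy": 0, "wz": 0}]}}

```text
time_s: 29.88
position: [0.449, 0.1519, 0.1328]
tool_rot: [-3.141, -0.001, -0.52]
wrist_force: [-0.7, 0.1, -1.9]
finger_gap: 0.0571
```

```bash
python3 look.py 22 45 ; python3 plan.py .4486 .1514 .1225
```

```text
t 29.88 pos [0.449  0.1519 0.1328] rot [-3.1409e+00 -7.0000e-04 -5.1980e-01] F [-0.7  0.1 -1.9] gap 0.0571
top [162.3 236.4] origin 117 191
scene [347.2 193. ] origin 302 148
t 29.98 pos [0.449  0.1518 0.1327] rot [-3.1408e+00 -7.0000e-04 -5.1990e-01] F [-0.7  0.7 -2.5] gap 0.0567
tool shift cm [-0.01  0.06  1.02] rows 0.2445011168064768
```

View pics/22c.png

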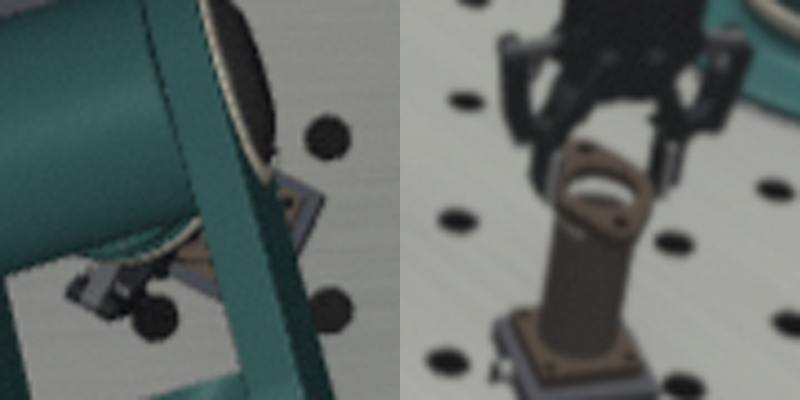

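>>> {"api": "send_rows", "payload": {"increments": [{"dx": 0, "dy": 0.05, "dz": 0.4, "wx": 0, "wy": 0, "wz": 0}, {"dx": 0, "dy": 0, "dz": 0.3, "wx": 0, "wy": 0, "wz": 0}, {"dx": 0, "dy": 0, "dz": 0.15, "wx": 0, "wy": 0, "wz": 0}, {"dx": 0, "dy": 0, "dz": 0, "wx": 0, "wy": 0, "wz": 0}, {"dx": 0, "dy": 0, "dz": 0, "wx": 0, "wy": 0, "wz": 0}]}}

```text
time_s: 30.4
position: [0.4483, 0.1513, 0.1233]
tool_rot: [3.141, 0.0, -0.52]
wrist_force: [-1.2, 0.1, -1.2]
finger_gap: 0.0568
```

>>> {"api": "send_rows", "payload": {"increments": [{"dx": 0, "dy": 0, "dz": 0.08, "wx": 0, "wy": 0, "wz": 0}, {"dx": 0, "dy": 0, "dz": 0.04, "wx": 0, "wy": 0, "wz": 0}, {"dx": 0, "dy": 0, "dz": 0, "wx": 0, "wy": 0, "wz": 0}, {"dx": 0, "dy": 0, "dz": 0, "wx": 0, "wy": 0, "wz": 0}]}}

```text
time_s: 30.73
position: [0.4485, 0.1514, 0.1225]
tool_rot: [-3.141, -0.0, -0.52]
wrist_force: [-0.6, 0.6, 2.9]
finger_gap: 0.0571
```

```bash
python3 look.py 23 45; python3 - <<'E'
from ov import *
b=np.array([.001,-.0012]); p=np.array([.4485,.1514]); G=(0,255,0);Y=(0,255,255)
S=Cam('scene');u,v=S.proj([[.4485,.1514,.1]])[0].astype(int)
ov('23',[(hull(.134),p+b,1.051,G),(circ(.02,.134),p+b,0,G),(circ(.024,.122),p+b,0,Y),(circ(.024,.032),p+b,0,Y)],(u-40,v-40),40,'pics/23b.png')
E
```

```text
t 30.73 pos [0.4485 0.1514 0.1225] rot [-3.1413e+00 -3.0000e-04 -5.2000e-01] F [-0.6  0.6  2.9] gap 0.0571
top [163.3 237. ] origin 118 192
scene [346.6 196.1] origin 301 151
```

View pics/23b.png

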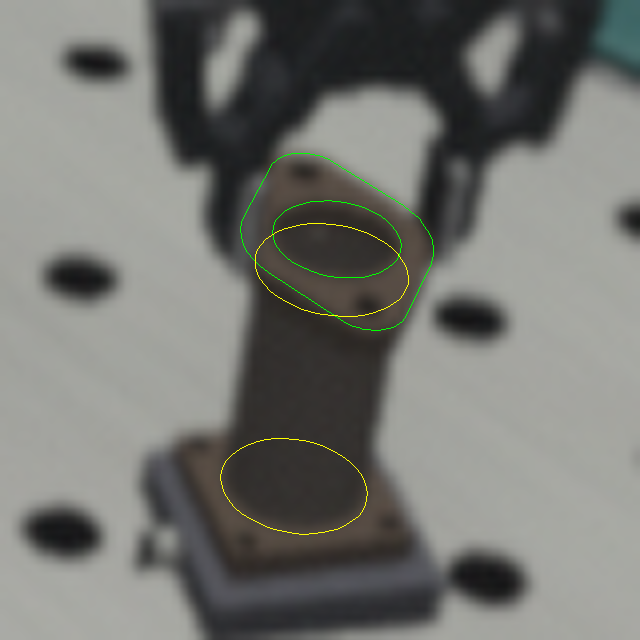

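>>> {"api": "send_rows", "payload": {"fingers": 1, "increments": [{"dx": 0, "dy": 0, "dz": 0.03, "wx": 0, "wy": 0, "wz": 0}, {"dx": 0, "dy": 0, "dz": 0, "wx": 0, "wy": 0, "wz": 0}, {"dx": 0, "dy": 0, "dz": 0, "wx": 0, "wy": 0, "wz": 0}, {"dx": 0, "dy": 0, "dz": 0, "wx": 0, "wy": 0, "wz": 0}, {"dx": 0, "dy": 0, "dz": 0, "wx": 0, "wy": 0, "wz": 0}, {"dx": 0, "dy": 0, "dz": 0, "wx": 0, "wy": 0, "wz": 0}, {"dx": 0, "dy": 0, "dz": -1, "wx": 0, "wy": 0, "wz": 0}, {"dx": 0, "dy": 0, "dz": -2, "wx": 0, "wy": 0, "wz": 0}, {"dx": 0, "dy": 0, "dz": -2, "wx": 0, "wy": 0, "wz": 0}, {"dx": 0, "dy": 0, "dz": -2, "wx": 0, "wy": 0, "wz": 0}, {"dx": 0, "dy": 0, "dz": -1, "wx": 0, "wy": 0, "wz": 0}, {"dx": 0, "dy": 0, "dz": 0, "wx": 0, "wy": 0, "wz": 0}]}}

```text
time_s: 31.83
position: [0.4491, 0.1515, 0.2047]
tool_rot: [-3.139, -0.003, -0.52]
wrist_force: [1.0, 0.4, 0.3]
finger_gap: 0.0857
```

```bash
python3 look.py 24 45 .4485 .1514 .1;  python3 plan.py .6573 -.1373 .2 1.04
```

```text
t 31.83 pos [0.4491 0.1515 0.2047] rot [-3.139e+00 -2.600e-03 -5.200e-01] F [1.  0.4 0.3] gap 0.0857
top [164.9 238. ] origin 119 193
scene [345.4 203.1] origin 300 158
t 31.93 pos [0.4483 0.1513 0.2015] rot [ 3.1415e+00  1.0000e-04 -5.2000e-01] F [-0.3 -0.2 -0.3] gap 0.0854
tool shift cm [32.48 14.66  0.15] rows 7.788476771285823
wz total -1.5600211613499084 rows 13.00017634458257
```

View pics/24c.png

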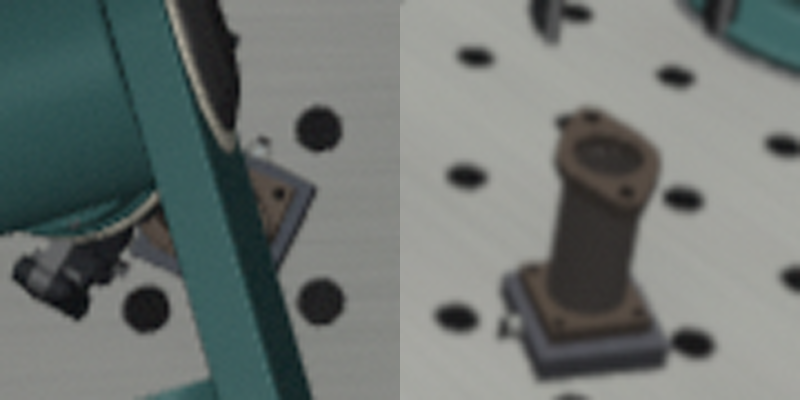

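>>> {"api": "send_rows", "payload": {"increments": [{"dx": 1.6, "dy": 0.7, "dz": 0, "wx": 0, "wy": 0, "wz": 0}, {"dx": 3.2, "dy": 1.45, "dz": 0, "wx": 0, "wy": 0, "wz": 0}, {"dx": 3.2, "dy": 1.45, "dz": 0, "wx": 0, "wy": 0, "wz": 0}, {"dx": 3.2, "dy": 1.45, "dz": 0, "wx": 0, "wy": 0, "wz": 0}, {"dx": 3.2, "dy": 1.45, "dz": 0, "wx": 0, "wy": 0, "wz": 0}, {"dx": 3.2, "dy": 1.45, "dz": 0, "wx": 0, "wy": 0, "wz": 0}, {"dx": 3.2, "dy": 1.45, "dz": 0, "wx": 0, "wy": 0, "wz": 0}, {"dx": 3.2, "dy": 1.45, "dz": 0, "wx": 0, "wy": 0, "wz": 0}, {"dx": 3.2, "dy": 1.45, "dz": 0, "wx": 0, "wy": 0, "wz": 0}, {"dx": 3.2, "dy": 1.45, "dz": 0, "wx": 0, "wy": 0, "wz": 0}, {"dx": 2.08, "dy": 0.91, "dz": 0, "wx": 0, "wy": 0, "wz": 0}, {"dx": 0, "dy": 0, "dz": 2, "wx": 0, "wy": 0, "wz": 0}, {"dx": 0, "dy": 0, "dz": 3.5, "wx": 0, "wy": 0, "wz": 0}, {"dx": 0, "dy": 0, "dz": 3.5, "wx": 0, "wy": 0, "wz": 0}, {"dx": 0, "dy": 0, "dz": 3.5, "wx": 0, "wy": 0, "wz": 0}, {"dx": 0, "dy": 0, "dz": 2.5, "wx": 0, "wy": 0, "wz": 0}, {"dx": 0, "dy": 0, "dz": 1, "wx": 0, "wy": 0, "wz": 0}, {"dx": 0, "dy": 0, "dz": 0, "wx": 0, "wy": 0, "wz": 0}, {"dx": 0, "dy": 0, "dz": 0, "wx": 0, "wy": 0, "wz": 0}]}}

```text
time_s: 33.52
position: [0.6574, -0.1373, 0.0421]
tool_rot: [3.141, 0.0, -0.52]
wrist_force: [-0.2, 0.4, 1.0]
finger_gap: 0.0858
```

```bash
python3 look.py 25 45;  python3 plan.py .6573 -.1373 .0
```

```text
t 33.52 pos [ 0.6574 -0.1373  0.0421] rot [ 3.1414e+00  5.0000e-04 -5.2000e-01] F [-0.2  0.4  1. ] gap 0.0858
top [280.5 154.9] origin 235 109
scene [215.  193.4] origin 169 148
t 33.62 pos [ 0.6583 -0.1375  0.044 ] rot [-3.1409e+00 -2.4000e-03 -5.1990e-01] F [ 0.4  0.1 -0. ] gap 0.0852
tool shift cm [-0.1   0.04  4.4 ] rows 1.0544105197078024
```

View pics/25c.png

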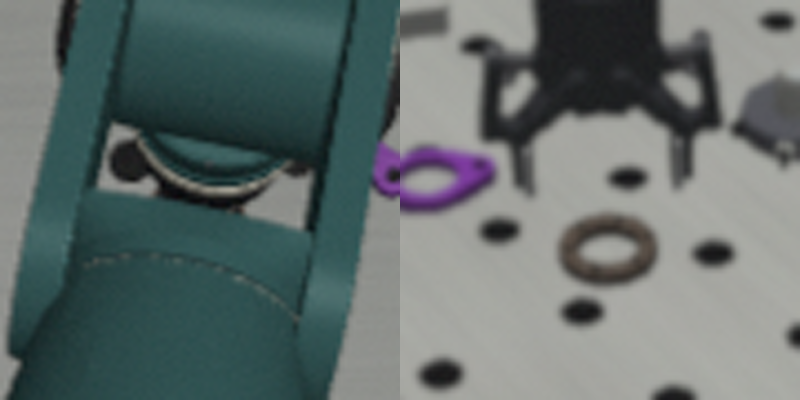

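>>> {"api": "send_rows", "payload": {"increments": [{"dx": 0, "dy": 0, "dz": 1.5, "wx": 0, "wy": 0, "wz": 0}, {"dx": 0, "dy": 0, "dz": 1.5, "wx": 0, "wy": 0, "wz": 0}, {"dx": 0, "dy": 0, "dz": 1.0, "wx": 0, "wy": 0, "wz": 0}, {"dx": 0, "dy": 0, "dz": 0.3, "wx": 0, "wy": 0, "wz": 0}, {"dx": 0, "dy": 0, "dz": 0, "wx": 0, "wy": 0, "wz": 0}, {"dx": 0, "dy": 0, "dz": 0, "wx": 0, "wy": 0, "wz": 0}, {"dx": 0, "dy": 0, "dz": 0, "wx": 0, "wy": 0, "wz": 0}]}}

```text
time_s: 34.2
position: [0.6578, -0.1373, -0.0005]
tool_rot: [-3.141, -0.001, -0.52]
wrist_force: [1.5, 0.3, -0.2]
finger_gap: 0.0854
```

>>> {"api": "send_rows", "payload": {"fingers": 0.5, "increments": [{"dx": 0, "dy": 0, "dz": 0, "wx": 0, "wy": 0, "wz": 0}, {"dx": 0, "dy": 0, "dz": 0, "wx": 0, "wy": 0, "wz": 0}, {"dx": 0, "dy": 0, "dz": 0, "wx": 0, "wy": 0, "wz": 0}, {"dx": 0, "dy": 0, "dz": 0, "wx": 0, "wy": 0, "wz": 0}, {"dx": 0, "dy": 0, "dz": 0, "wx": 0, "wy": 0, "wz": 0}, {"dx": 0, "dy": 0, "dz": 0, "wx": 0, "wy": 0, "wz": 0}]}}

```text
time_s: 34.7
position: [0.6579, -0.1374, 0.0]
tool_rot: [-3.141, -0.001, -0.52]
wrist_force: [-0.4, -0.9, 5.8]
finger_gap: 0.0604
```

>>> {"api": "send_rows", "payload": {"fingers": 1, "increments": [{"dx": 0, "dy": 0, "dz": 0, "wx": 0, "wy": 0, "wz": 0}, {"dx": 0, "dy": 0, "dz": 0, "wx": 0, "wy": 0, "wz": 0}, {"dx": 0, "dy": 0, "dz": 0, "wx": 0, "wy": 0, "wz": 0}, {"dx": 0, "dy": 0, "dz": 0, "wx": 0, "wy": 0, "wz": 0}, {"dx": 0, "dy": 0, "dz": 0, "wx": 0, "wy": 0, "wz": -0.12}, {"dx": 0, "dy": 0, "dz": 0, "wx": 0, "wy": 0, "wz": -0.12}, {"dx": 0, "dy": 0, "dz": 0, "wx": 0, "wy": 0, "wz": -0.12}, {"dx": 0, "dy": 0, "dz": 0, "wx": 0, "wy": 0, "wz": -0.12}, {"dx": 0, "dy": 0, "dz": 0, "wx": 0, "wy": 0, "wz": -0.12}, {"dx": 0, "dy": 0, "dz": 0, "wx": 0, "wy": 0, "wz": -0.12}, {"dx": 0, "dy": 0, "dz": 0, "wx": 0, "wy": 0, "wz": -0.12}, {"dx": 0, "dy": 0, "dz": 0, "wx": 0, "wy": 0, "wz": -0.12}, {"dx": 0, "dy": 0, "dz": 0, "wx": 0, "wy": 0, "wz": -0.12}, {"dx": 0, "dy": 0, "dz": 0, "wx": 0, "wy": 0, "wz": -0.12}, {"dx": 0, "dy": 0, "dz": 0, "wx": 0, "wy": 0, "wz": -0.12}, {"dx": 0, "dy": 0, "dz": 0, "wx": 0, "wy": 0, "wz": -0.12}, {"dx": 0, "dy": 0, "dz": 0, "wx": 0, "wy": 0, "wz": -0.12}, {"dx": 0, "dy": 0, "dz": 0, "wx": 0, "wy": 0, "wz": 0}, {"dx": 0, "dy": 0, "dz": 0, "wx": 0, "wy": 0, "wz": 0}]}}

```text
time_s: 36.28
position: [0.6574, -0.1373, -0.0012]
tool_rot: [-3.141, 0.0, 1.036]
wrist_force: [-0.1, 0.1, 0.2]
finger_gap: 0.0851
```

>>> {"api": "send_rows", "payload": {"fingers": 0.5, "increments": [{"dx": 0, "dy": 0, "dz": 0, "wx": 0, "wy": 0, "wz": 0}, {"dx": 0, "dy": 0, "dz": 0, "wx": 0, "wy": 0, "wz": 0}, {"dx": 0, "dy": 0, "dz": 0, "wx": 0, "wy": 0, "wz": 0}, {"dx": 0, "dy": 0, "dz": 0, "wx": 0, "wy": 0, "wz": 0}, {"dx": 0, "dy": 0, "dz": 0, "wx": 0, "wy": 0, "wz": 0}, {"dx": 0, "dy": 0, "dz": 0, "wx": 0, "wy": 0, "wz": 0}]}}

```text
time_s: 36.78
position: [0.6576, -0.1373, -0.0]
tool_rot: [3.141, -0.0, 1.038]
wrist_force: [-4.5, 1.9, 9.1]
finger_gap: 0.0609
```

```bash
python3 look.py 26 45
```

```text
t 36.78 pos [ 0.6576 -0.1373 -0.    ] rot [ 3.1410e+00 -2.0000e-04  1.0378e+00] F [-4.5  1.9  9.1] gap 0.0609
top [279.5 159.4] origin 234 114
scene [215.7 205.6] origin 170 160
```

View pics/26c.png

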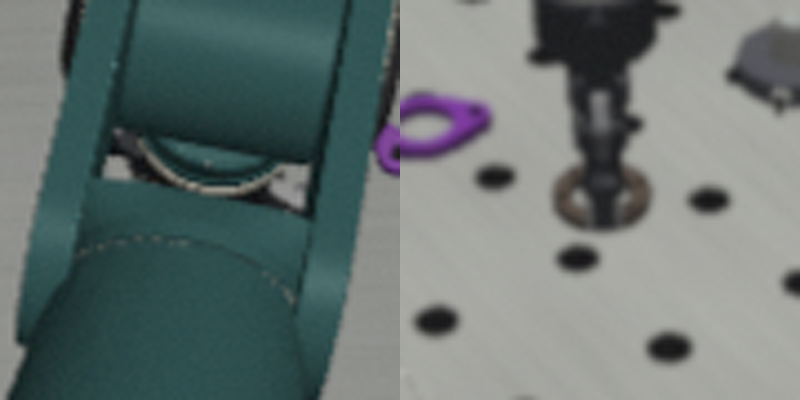

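>>> {"api": "send_rows", "payload": {"increments": [{"dx": 0, "dy": 0, "dz": -1, "wx": 0, "wy": 0, "wz": 0}, {"dx": 0, "dy": 0, "dz": -2, "wx": 0, "wy": 0, "wz": 0}, {"dx": 0, "dy": 0, "dz": -3, "wx": 0, "wy": 0, "wz": 0}, {"dx": 0, "dy": 0, "dz": -3, "wx": 0, "wy": 0, "wz": 0}, {"dx": 0, "dy": 0, "dz": -1.5, "wx": 0, "wy": 0, "wz": 0}, {"dx": 0, "dy": 0, "dz": 0, "wx": 0, "wy": 0, "wz": 0}, {"dx": 0, "dy": 0, "dz": 0, "wx": 0, "wy": 0, "wz": 0.12}, {"dx": 0, "dy": 0, "dz": 0, "wx": 0, "wy": 0, "wz": 0.12}, {"dx": 0, "dy": 0, "dz": 0, "wx": 0, "wy": 0, "wz": 0.12}, {"dx": 0, "dy": 0, "dz": 0, "wx": 0, "wy": 0, "wz": 0.12}, {"dx": 0, "dy": 0, "dz": 0, "wx": 0, "wy": 0, "wz": 0.12}, {"dx": 0, "dy": 0, "dz": 0, "wx": 0, "wy": 0, "wz": 0.12}, {"dx": 0, "dy": 0, "dz": 0, "wx": 0, "wy": 0, "wz": 0.12}, {"dx": 0, "dy": 0, "dz": 0, "wx": 0, "wy": 0, "wz": 0.12}, {"dx": 0, "dy": 0, "dz": 0, "wx": 0, "wy": 0, "wz": 0.12}, {"dx": 0, "dy": 0, "dz": 0, "wx": 0, "wy": 0, "wz": 0.12}, {"dx": 0, "dy": 0, "dz": 0, "wx": 0, "wy": 0, "wz": 0.12}, {"dx": 0, "dy": 0, "dz": 0, "wx": 0, "wy": 0, "wz": 0.12}, {"dx": 0, "dy": 0, "dz": 0, "wx": 0, "wy": 0, "wz": 0.12}, {"dx": 0, "dy": 0, "dz": 0, "wx": 0, "wy": 0, "wz": 0}]}}

```text
time_s: 38.55
position: [0.6569, -0.1372, 0.1021]
tool_rot: [3.141, 0.002, -0.527]
wrist_force: [0.4, 1.1, -1.3]
finger_gap: 0.0613
```

```bash
python3 look.py 27 45;  python3 plan.py .4732 -.1803 .1
```

```text
t 38.55 pos [ 0.6569 -0.1372  0.1021] rot [ 3.141e+00  1.900e-03 -5.268e-01] F [ 0.4  1.1 -1.3] gap 0.0613
top [281.7 149. ] origin 236 103
scene [214.8 176.1] origin 169 131
t 38.65 pos [ 0.657  -0.1372  0.1026] rot [ 3.1412e+00  1.4000e-03 -5.1620e-01] F [-0.   0.6 -1.7] gap 0.0609
tool shift cm [-13.86  12.82   0.26] rows 3.3237520788599046
```

View pics/27c.png

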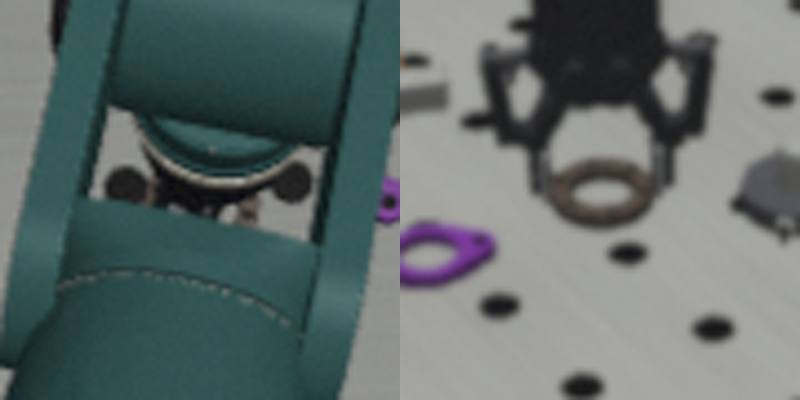

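>>> {"api": "send_rows", "payload": {"increments": [{"dx": -1.0, "dy": 0.93, "dz": 0, "wx": 0, "wy": 0, "wz": 0}, {"dx": -2.0, "dy": 1.85, "dz": 0, "wx": 0, "wy": 0, "wz": 0}, {"dx": -2.0, "dy": 1.85, "dz": 0, "wx": 0, "wy": 0, "wz": 0}, {"dx": -2.0, "dy": 1.85, "dz": 0, "wx": 0, "wy": 0, "wz": 0}, {"dx": -2.0, "dy": 1.85, "dz": 0, "wx": 0, "wy": 0, "wz": 0}, {"dx": -2.0, "dy": 1.85, "dz": 0, "wx": 0, "wy": 0, "wz": 0}, {"dx": -1.6, "dy": 1.5, "dz": 0, "wx": 0, "wy": 0, "wz": 0}, {"dx": -1.2, "dy": 1.1, "dz": 0, "wx": 0, "wy": 0, "wz": 0}, {"dx": 0, "dy": 0, "dz": 1.0, "wx": 0, "wy": 0, "wz": 0}, {"dx": 0, "dy": 0, "dz": 1.5, "wx": 0, "wy": 0, "wz": 0}, {"dx": 0, "dy": 0, "dz": 0.8, "wx": 0, "wy": 0, "wz": 0}, {"dx": 0, "dy": 0, "dz": 0, "wx": 0, "wy": 0, "wz": 0}, {"dx": 0, "dy": 0, "dz": 0, "wx": 0, "wy": 0, "wz": 0}, {"dx": 0, "dy": 0, "dz": 0, "wx": 0, "wy": 0, "wz": 0}]}}

```text
time_s: 39.82
position: [0.4746, -0.1796, 0.0712]
tool_rot: [-3.142, -0.0, -0.519]
wrist_force: [0.4, 1.3, -1.9]
finger_gap: 0.0612
```

```bash
python3 look.py 28 45;  python3 plan.py .4732 -.1803 .02; python3 - <<'E'
from ov import *
b=np.array([.001,-.0012]); p=np.array([.4732,-.1803]); G=(0,255,0);Y=(0,255,255)
S=Cam('scene');u,v=S.proj([[*p,.04]])[0].astype(int)
q=robot.observe()['position']
ov('28',[(circ(.017,.043),p+b,0,G),(circ(.04,.02),p+b,0,G),(circ(.032,q[2]+.012),q[:2]+b,0,Y)],(u-35,v-35),35,'pics/28b.png')
E
```

```text
t 39.82 pos [ 0.4746 -0.1796  0.0712] rot [-3.1416e+00 -1.0000e-04 -5.1880e-01] F [ 0.4  1.3 -1.9] gap 0.0612
top [302.  223.4] origin 256 178
scene [258.6 157.7] origin 213 112
t 39.92 pos [ 0.4746 -0.1797  0.0715] rot [-3.1415e+00 -7.0000e-04 -5.1930e-01] F [ 0.4  0.2 -1.9] gap 0.0612
tool shift cm [-0.09  0.13  5.15] rows 1.2347175548855946
```

View pics/28b.png

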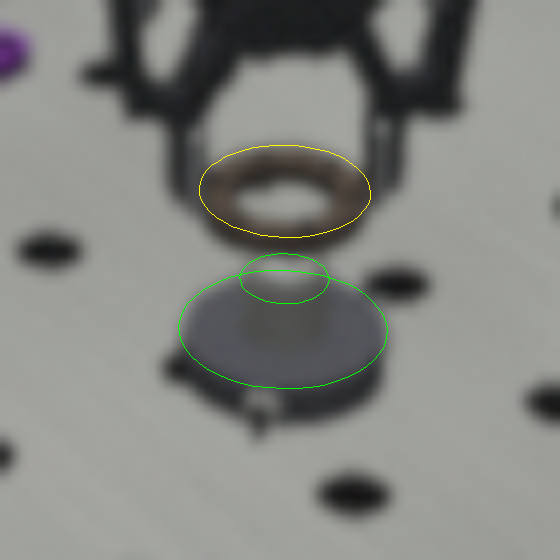

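>>> {"api": "send_rows", "payload": {"increments": [{"dx": -0.09, "dy": 0.13, "dz": 0.7, "wx": 0, "wy": 0, "wz": 0}, {"dx": 0, "dy": 0, "dz": 0.7, "wx": 0, "wy": 0, "wz": 0}, {"dx": 0, "dy": 0, "dz": 0.7, "wx": 0, "wy": 0, "wz": 0}, {"dx": 0, "dy": 0, "dz": 0.6, "wx": 0, "wy": 0, "wz": 0}, {"dx": 0, "dy": 0, "dz": 0, "wx": 0, "wy": 0, "wz": 0}, {"dx": 0, "dy": 0, "dz": 0, "wx": 0, "wy": 0, "wz": 0}]}}

```text
time_s: 40.42
position: [0.4725, -0.1802, 0.0433]
tool_rot: [3.142, 0.001, -0.52]
wrist_force: [-0.3, 0.3, -2.3]
finger_gap: 0.0611
```

>>> {"api": "send_rows", "payload": {"increments": [{"dx": 0, "dy": 0, "dz": 0.7, "wx": 0, "wy": 0, "wz": 0}, {"dx": 0, "dy": 0, "dz": 0.7, "wx": 0, "wy": 0, "wz": 0}, {"dx": 0, "dy": 0, "dz": 0.6, "wx": 0, "wy": 0, "wz": 0}, {"dx": 0, "dy": 0, "dz": 0.3, "wx": 0, "wy": 0, "wz": 0}, {"dx": 0, "dy": 0, "dz": 0, "wx": 0, "wy": 0, "wz": 0}, {"dx": 0, "dy": 0, "dz": 0, "wx": 0, "wy": 0, "wz": 0}]}}

```text
time_s: 40.92
position: [0.4727, -0.1802, 0.0206]
tool_rot: [3.142, 0.0, -0.52]
wrist_force: [-0.4, -0.0, -0.8]
finger_gap: 0.061
```

```bash
python3 look.py 29 45;  python3 plan.py .4732 -.1803 .02
```

```text
t 40.92 pos [ 0.4727 -0.1802  0.0206] rot [ 3.1416e+00  3.0000e-04 -5.2000e-01] F [-0.4 -0.  -0.8] gap 0.061
top [300.3 226.7] origin 255 181
scene [258.5 171.4] origin 213 126
t 41.02 pos [ 0.4727 -0.1803  0.0208] rot [ 3.1416e+00  1.0000e-04 -5.2000e-01] F [-0.2 -0.1 -1.4] gap 0.0611
tool shift cm [ 0.04 -0.02  0.08] rows 0.018015155096615613
```

View pics/29c.png

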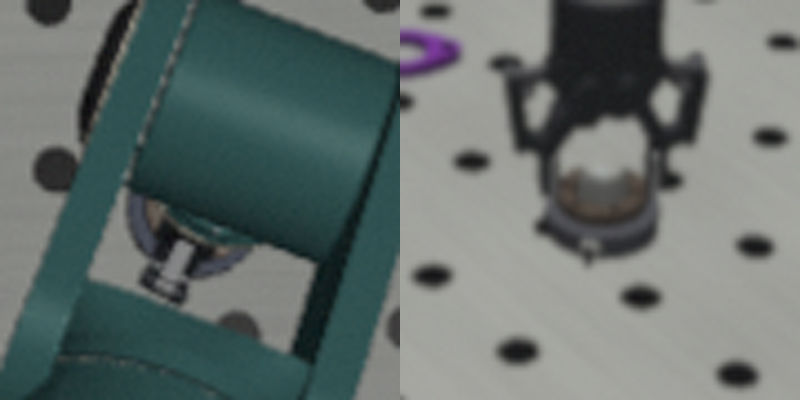

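Nearly seated. I'll lower 0.8 mm, release and lift clear.

>>> {"api": "send_rows", "payload": {"increments": [{"dx": 0, "dy": 0, "dz": 0.1, "wx": 0, "wy": 0, "wz": 0}, {"dx": 0, "dy": 0, "dz": 0, "wx": 0, "wy": 0, "wz": 0}, {"dx": 0, "dy": 0, "dz": 0, "wx": 0, "wy": 0, "wz": 0}]}}

```text
time_s: 41.27
position: [0.4728, -0.1804, 0.0201]
tool_rot: [-3.142, -0.0, -0.52]
wrist_force: [-0.7, -0.2, 1.8]
finger_gap: 0.061
```

>>> {"api": "send_rows", "payload": {"fingers": 1, "increments": [{"dx": 0, "dy": 0, "dz": 0, "wx": 0, "wy": 0, "wz": 0}, {"dx": 0, "dy": 0, "dz": 0, "wx": 0, "wy": 0, "wz": 0}, {"dx": 0, "dy": 0, "dz": 0, "wx": 0, "wy": 0, "wz": 0}, {"dx": 0, "dy": 0, "dz": 0, "wx": 0, "wy": 0, "wz": 0}, {"dx": 0, "dy": 0, "dz": 0, "wx": 0, "wy": 0, "wz": 0}, {"dx": 0, "dy": 0, "dz": -1, "wx": 0, "wy": 0, "wz": 0}, {"dx": 0, "dy": 0, "dz": -3, "wx": 0, "wy": 0, "wz": 0}, {"dx": 0, "dy": 0, "dz": -3, "wx": 0, "wy": 0, "wz": 0}, {"dx": 0, "dy": 0, "dz": -3, "wx": 0, "wy": 0, "wz": 0}, {"dx": 0, "dy": 0, "dz": -1, "wx": 0, "wy": 0, "wz": 0}, {"dx": 0, "dy": 0, "dz": 0, "wx": 0, "wy": 0, "wz": 0}, {"dx": 0, "dy": 0, "dz": 0, "wx": 0, "wy": 0, "wz": 0}]}}

```text
time_s: 42.27
position: [0.4728, -0.1803, 0.1303]
tool_rot: [-3.142, -0.001, -0.52]
wrist_force: [1.0, -0.4, -0.8]
finger_gap: 0.0856
```

```bash
python3 look.py 30 45 .4727 -.1803 .03;  python3 plan.py .6465 .150 .13
```

```text
t 42.27 pos [ 0.4728 -0.1803  0.1303] rot [-3.1415e+00 -1.0000e-03 -5.2000e-01] F [ 1.  -0.4 -0.8] gap 0.0856
top [300.7 226.3] origin 255 181
scene [258.6 168.9] origin 213 123
t 42.37 pos [ 0.4722 -0.1801  0.1287] rot [ 3.1414e+00  1.6000e-03 -5.2000e-01] F [-0.2 -0.1 -0.8] gap 0.0855
tool shift cm [ -1.28 -37.3   -0.13] rows 8.945963939743029
```

View pics/30c.png

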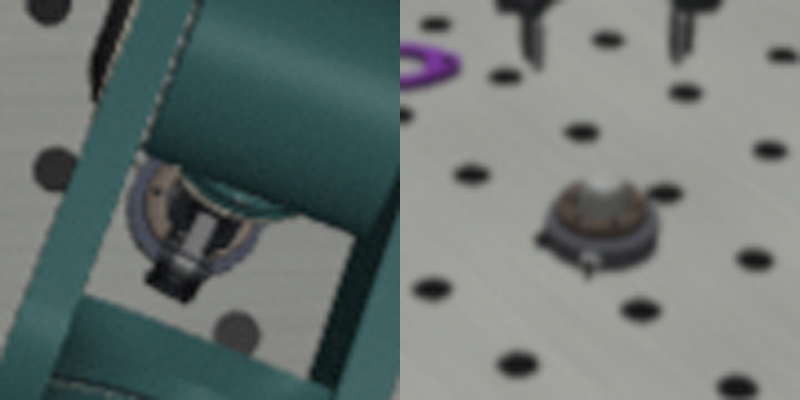

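>>> {"api": "send_rows", "payload": {"increments": [{"dx": -0.1, "dy": -1.7, "dz": 0, "wx": 0, "wy": 0, "wz": 0}, {"dx": -0.1, "dy": -3.4, "dz": 0, "wx": 0, "wy": 0, "wz": 0}, {"dx": -0.12, "dy": -3.4, "dz": 0, "wx": 0, "wy": 0, "wz": 0}, {"dx": -0.12, "dy": -3.4, "dz": 0, "wx": 0, "wy": 0, "wz": 0}, {"dx": -0.12, "dy": -3.4, "dz": 0, "wx": 0, "wy": 0, "wz": 0}, {"dx": -0.12, "dy": -3.4, "dz": 0, "wx": 0, "wy": 0, "wz": 0}, {"dx": -0.12, "dy": -3.4, "dz": 0, "wx": 0, "wy": 0, "wz": 0}, {"dx": -0.12, "dy": -3.4, "dz": 0, "wx": 0, "wy": 0, "wz": 0}, {"dx": -0.12, "dy": -3.4, "dz": 0, "wx": 0, "wy": 0, "wz": 0}, {"dx": -0.12, "dy": -3.4, "dz": 0, "wx": 0, "wy": 0, "wz": 0}, {"dx": -0.12, "dy": -3.0, "dz": 0, "wx": 0, "wy": 0, "wz": 0}, {"dx": 0, "dy": -2.0, "dz": 0, "wx": 0, "wy": 0, "wz": 0}, {"dx": 0, "dy": 0, "dz": 1, "wx": 0, "wy": 0, "wz": 0}, {"dx": 0, "dy": 0, "dz": 2.5, "wx": 0, "wy": 0, "wz": 0}, {"dx": 0, "dy": 0, "dz": 1.5, "wx": 0, "wy": 0, "wz": 0}, {"dx": 0, "dy": 0, "dz": 0, "wx": 0, "wy": 0, "wz": 0}, {"dx": 0, "dy": 0, "dz": 0, "wx": 0, "wy": 0, "wz": 0}, {"dx": 0, "dy": 0, "dz": 0, "wx": 0, "wy": 0, "wz": 0}]}}

```text
time_s: 43.87
position: [0.6471, 0.1494, 0.0806]
tool_rot: [-3.141, -0.0, -0.52]
wrist_force: [0.8, 0.3, 0.4]
finger_gap: 0.0856
```

```bash
python3 look.py 31 45;  python3 plan.py .6465 .150 .008
```

```text
t 43.87 pos [0.6471 0.1494 0.0806] rot [-3.1414e+00 -3.0000e-04 -5.2050e-01] F [0.8 0.3 0.4] gap 0.0856
top [166.8 159.2] origin 121 114
scene [284.4 239.1] origin 239 194
t 43.97 pos [0.6474 0.1495 0.0813] rot [-3.1405e+00 -1.2000e-03 -5.2040e-01] F [ 0.3 -0.4  0.2] gap 0.0858
tool shift cm [-0.1   0.01  7.33] rows 1.7571480825758776
```

View pics/31c.png

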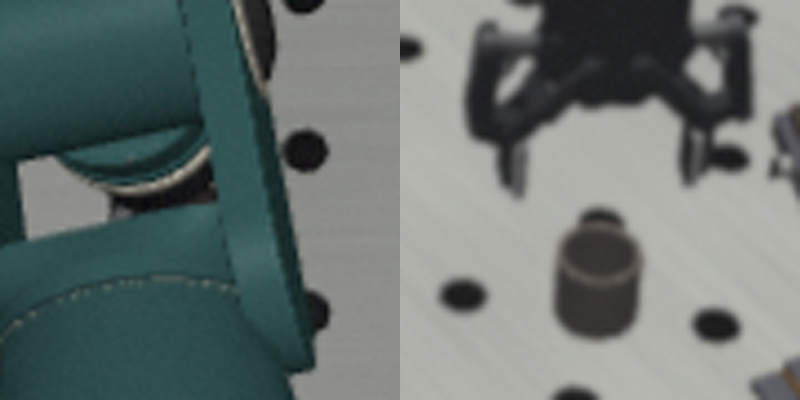

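>>> {"api": "send_rows", "payload": {"increments": [{"dx": -0.06, "dy": 0, "dz": 1.5, "wx": 0, "wy": 0, "wz": 0}, {"dx": 0, "dy": 0, "dz": 2.0, "wx": 0, "wy": 0, "wz": 0}, {"dx": 0, "dy": 0, "dz": 2.0, "wx": 0, "wy": 0, "wz": 0}, {"dx": 0, "dy": 0, "dz": 1.3, "wx": 0, "wy": 0, "wz": 0}, {"dx": 0, "dy": 0, "dz": 0.5, "wx": 0, "wy": 0, "wz": 0}, {"dx": 0, "dy": 0, "dz": 0, "wx": 0, "wy": 0, "wz": 0}, {"dx": 0, "dy": 0, "dz": 0, "wx": 0, "wy": 0, "wz": 0}, {"dx": 0, "dy": 0, "dz": 0, "wx": 0, "wy": 0, "wz": 0}]}}

```text
time_s: 44.63
position: [0.6471, 0.1502, 0.0082]
tool_rot: [-3.141, -0.001, -0.52]
wrist_force: [0.2, 0.3, 1.4]
finger_gap: 0.0851
```

>>> {"api": "send_rows", "payload": {"fingers": 0.4, "increments": [{"dx": 0, "dy": 0, "dz": 0, "wx": 0, "wy": 0, "wz": 0}, {"dx": 0, "dy": 0, "dz": 0, "wx": 0, "wy": 0, "wz": 0}, {"dx": 0, "dy": 0, "dz": 0, "wx": 0, "wy": 0, "wz": 0}, {"dx": 0, "dy": 0, "dz": 0, "wx": 0, "wy": 0, "wz": 0}, {"dx": 0, "dy": 0, "dz": 0, "wx": 0, "wy": 0, "wz": 0}, {"dx": 0, "dy": 0, "dz": 0, "wx": 0, "wy": 0, "wz": 0}]}}

```text
time_s: 45.13
position: [0.6468, 0.1501, 0.0078]
tool_rot: [-3.141, -0.001, -0.52]
wrist_force: [-2.2, 0.5, 6.3]
finger_gap: 0.0477
```

>>> {"api": "send_rows", "payload": {"fingers": 0.85, "increments": [{"dx": 0, "dy": 0, "dz": 0, "wx": 0, "wy": 0, "wz": 0}, {"dx": 0, "dy": 0, "dz": 0, "wx": 0, "wy": 0, "wz": 0}, {"dx": 0, "dy": 0, "dz": 0, "wx": 0, "wy": 0, "wz": 0}, {"dx": 0, "dy": 0, "dz": 0, "wx": 0, "wy": 0, "wz": 0}, {"dx": 0, "dy": 0, "dz": 0, "wx": 0, "wy": 0, "wz": -0.12}, {"dx": 0, "dy": 0, "dz": 0, "wx": 0, "wy": 0, "wz": -0.12}, {"dx": 0, "dy": 0, "dz": 0, "wx": 0, "wy": 0, "wz": -0.12}, {"dx": 0, "dy": 0, "dz": 0, "wx": 0, "wy": 0, "wz": -0.12}, {"dx": 0, "dy": 0, "dz": 0, "wx": 0, "wy": 0, "wz": -0.12}, {"dx": 0, "dy": 0, "dz": 0, "wx": 0, "wy": 0, "wz": -0.12}, {"dx": 0, "dy": 0, "dz": 0, "wx": 0, "wy": 0, "wz": -0.12}, {"dx": 0, "dy": 0, "dz": 0, "wx": 0, "wy": 0, "wz": -0.12}, {"dx": 0, "dy": 0, "dz": 0, "wx": 0, "wy": 0, "wz": -0.12}, {"dx": 0, "dy": 0, "dz": 0, "wx": 0, "wy": 0, "wz": -0.12}, {"dx": 0, "dy": 0, "dz": 0, "wx": 0, "wy": 0, "wz": -0.12}, {"dx": 0, "dy": 0, "dz": 0, "wx": 0, "wy": 0, "wz": -0.12}, {"dx": 0, "dy": 0, "dz": 0, "wx": 0, "wy": 0, "wz": -0.12}, {"dx": 0, "dy": 0, "dz": 0, "wx": 0, "wy": 0, "wz": 0}, {"dx": 0, "dy": 0, "dz": 0, "wx": 0, "wy": 0, "wz": 0}]}}

```text
time_s: 46.72
position: [0.6464, 0.1501, 0.0068]
tool_rot: [-3.142, 0.0, 1.036]
wrist_force: [-0.1, -0.4, 0.4]
finger_gap: 0.0727
```

>>> {"api": "send_rows", "payload": {"fingers": 0.4, "increments": [{"dx": 0, "dy": 0, "dz": 0, "wx": 0, "wy": 0, "wz": 0}, {"dx": 0, "dy": 0, "dz": 0, "wx": 0, "wy": 0, "wz": 0}, {"dx": 0, "dy": 0, "dz": 0, "wx": 0, "wy": 0, "wz": 0}, {"dx": 0, "dy": 0, "dz": 0, "wx": 0, "wy": 0, "wz": 0}, {"dx": 0, "dy": 0, "dz": 0, "wx": 0, "wy": 0, "wz": 0}, {"dx": 0, "dy": 0, "dz": 0, "wx": 0, "wy": 0, "wz": 0}]}}

```text
time_s: 47.22
position: [0.6466, 0.1501, 0.0072]
tool_rot: [3.141, -0.0, 1.039]
wrist_force: [-0.4, -0.0, 3.4]
finger_gap: 0.046
```

```bash
python3 look.py 32 45;  python3 plan.py .4728 -.1803 .09
```

```text
t 47.22 pos [0.6466 0.1501 0.0072] rot [ 3.1413e+00 -3.0000e-04  1.0393e+00] F [-0.4 -0.   3.4] gap 0.046
top [171.3 166.7] origin 126 121
scene [283.  261.2] origin 238 216
t 47.32 pos [0.6466 0.1501 0.0072] rot [ 3.1412e+00 -4.0000e-04  1.0396e+00] F [-0.8 -0.5  5.2] gap 0.046
tool shift cm [-37.29   1.75  -8.28] rows 8.942622761655144
```

View pics/32c.png

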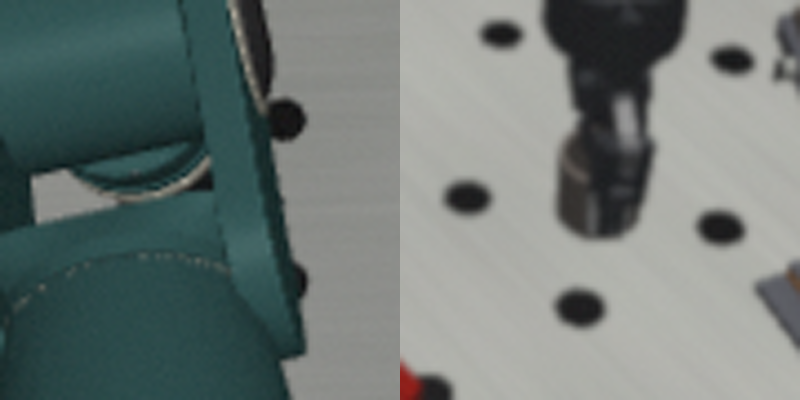

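>>> {"api": "send_rows", "payload": {"increments": [{"dx": 0, "dy": 0, "dz": -1, "wx": 0, "wy": 0, "wz": 0}, {"dx": 0, "dy": 0, "dz": -2, "wx": 0, "wy": 0, "wz": 0}, {"dx": 0, "dy": 0, "dz": -3, "wx": 0, "wy": 0, "wz": 0}, {"dx": 0, "dy": 0, "dz": -2.5, "wx": 0, "wy": 0, "wz": 0}, {"dx": 0, "dy": 0, "dz": -1, "wx": 0, "wy": 0, "wz": 0}, {"dx": 0, "dy": 0, "dz": 0, "wx": 0, "wy": 0, "wz": 0}, {"dx": 0, "dy": 0, "dz": 0, "wx": 0, "wy": 0, "wz": 0.12}, {"dx": 0, "dy": 0, "dz": 0, "wx": 0, "wy": 0, "wz": 0.12}, {"dx": 0, "dy": 0, "dz": 0, "wx": 0, "wy": 0, "wz": 0.12}, {"dx": 0, "dy": 0, "dz": 0, "wx": 0, "wy": 0, "wz": 0.12}, {"dx": 0, "dy": 0, "dz": 0, "wx": 0, "wy": 0, "wz": 0.12}, {"dx": 0, "dy": 0, "dz": 0, "wx": 0, "wy": 0, "wz": 0.12}, {"dx": 0, "dy": 0, "dz": 0, "wx": 0, "wy": 0, "wz": 0.12}, {"dx": 0, "dy": 0, "dz": 0, "wx": 0, "wy": 0, "wz": 0.12}, {"dx": 0, "dy": 0, "dz": 0, "wx": 0, "wy": 0, "wz": 0.12}, {"dx": 0, "dy": 0, "dz": 0, "wx": 0, "wy": 0, "wz": 0.12}, {"dx": 0, "dy": 0, "dz": 0, "wx": 0, "wy": 0, "wz": 0.12}, {"dx": 0, "dy": 0, "dz": 0, "wx": 0, "wy": 0, "wz": 0.12}, {"dx": 0, "dy": 0, "dz": 0, "wx": 0, "wy": 0, "wz": 0.12}, {"dx": 0, "dy": 0, "dz": 0, "wx": 0, "wy": 0, "wz": 0}]}}

```text
time_s: 48.98
position: [0.6456, 0.1499, 0.0996]
tool_rot: [3.14, 0.002, -0.526]
wrist_force: [0.6, 0.5, -2.1]
finger_gap: 0.046
```

```bash
python3 look.py 33 45;  python3 plan.py .4728 -.1803 .1
```

```text
t 48.98 pos [0.6456 0.1499 0.0996] rot [ 3.1398e+00  2.1000e-03 -5.2620e-01] F [ 0.6  0.5 -2.1] gap 0.046
top [165.3 157.9] origin 120 112
scene [285.5 233. ] origin 240 187
t 49.08 pos [0.6459 0.1499 0.1003] rot [ 3.1403e+00  1.5000e-03 -5.1580e-01] F [-0.   0.3 -1.1] gap 0.0462
tool shift cm [1.230e+00 3.726e+01 3.000e-02] rows 8.936306963455886
```

View pics/33c.png

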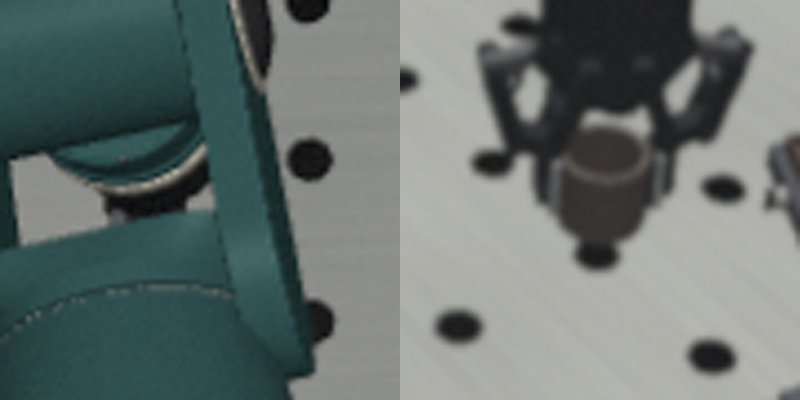

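>>> {"api": "send_rows", "payload": {"increments": [{"dx": 0.1, "dy": 1.7, "dz": 0, "wx": 0, "wy": 0, "wz": 0}, {"dx": 0.1, "dy": 3.4, "dz": 0, "wx": 0, "wy": 0, "wz": 0}, {"dx": 0.12, "dy": 3.4, "dz": 0, "wx": 0, "wy": 0, "wz": 0}, {"dx": 0.12, "dy": 3.4, "dz": 0, "wx": 0, "wy": 0, "wz": 0}, {"dx": 0.12, "dy": 3.4, "dz": 0, "wx": 0, "wy": 0, "wz": 0}, {"dx": 0.12, "dy": 3.4, "dz": 0, "wx": 0, "wy": 0, "wz": 0}, {"dx": 0.12, "dy": 3.4, "dz": 0, "wx": 0, "wy": 0, "wz": 0}, {"dx": 0.12, "dy": 3.4, "dz": 0, "wx": 0, "wy": 0, "wz": 0}, {"dx": 0.12, "dy": 3.4, "dz": 0, "wx": 0, "wy": 0, "wz": 0}, {"dx": 0.12, "dy": 3.4, "dz": 0, "wx": 0, "wy": 0, "wz": 0}, {"dx": 0.1, "dy": 3.0, "dz": 0, "wx": 0, "wy": 0, "wz": 0}, {"dx": 0, "dy": 2.0, "dz": 0, "wx": 0, "wy": 0, "wz": 0}, {"dx": 0, "dy": 0, "dz": 0, "wx": 0, "wy": 0, "wz": 0}, {"dx": 0, "dy": 0, "dz": 1, "wx": 0, "wy": 0, "wz": 0}, {"dx": 0, "dy": 0, "dz": 1, "wx": 0, "wy": 0, "wz": 0}, {"dx": 0, "dy": 0, "dz": 0.5, "wx": 0, "wy": 0, "wz": 0}, {"dx": 0, "dy": 0, "dz": 0, "wx": 0, "wy": 0, "wz": 0}, {"dx": 0, "dy": 0, "dz": 0, "wx": 0, "wy": 0, "wz": 0}, {"dx": 0, "dy": 0, "dz": 0, "wx": 0, "wy": 0, "wz": 0}]}}

```text
time_s: 50.67
position: [0.4723, -0.1795, 0.0769]
tool_rot: [-3.142, 0.0, -0.519]
wrist_force: [-0.2, -0.1, -1.8]
finger_gap: 0.0462
```

```bash
python3 look.py 34 45;  python3 plan.py .4728 -.1803 .0393
```

```text
t 50.67 pos [ 0.4723 -0.1795  0.0769] rot [-3.1416e+00  1.0000e-04 -5.1890e-01] F [-0.2 -0.1 -1.8] gap 0.0462
top [302.2 224. ] origin 257 179
scene [259.2 155.9] origin 214 110
t 50.77 pos [ 0.4723 -0.1797  0.0772] rot [-3.1416e+00 -5.0000e-04 -5.1930e-01] F [-0.1  0.6 -1.4] gap 0.0458
tool shift cm [0.07 0.03 3.79] rows 0.9093869194025194
```

View pics/34c.png

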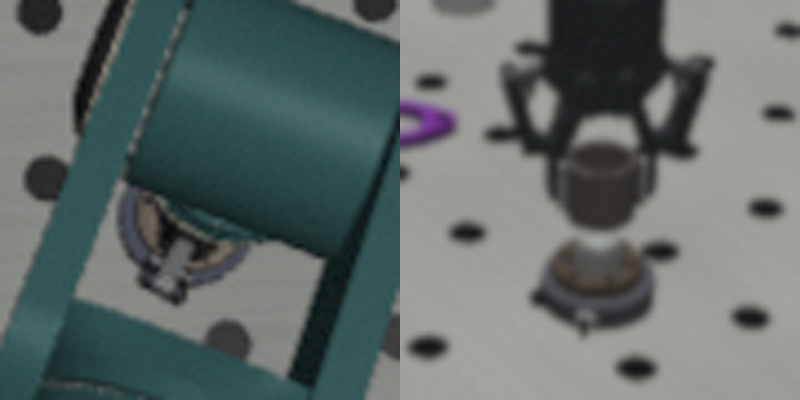

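>>> {"api": "send_rows", "payload": {"increments": [{"dx": 0.05, "dy": 0.03, "dz": 0.5, "wx": 0, "wy": 0, "wz": 0}, {"dx": 0, "dy": 0, "dz": 0.5, "wx": 0, "wy": 0, "wz": 0}, {"dx": 0, "dy": 0, "dz": 0.5, "wx": 0, "wy": 0, "wz": 0}, {"dx": 0, "dy": 0, "dz": 0.5, "wx": 0, "wy": 0, "wz": 0}, {"dx": 0, "dy": 0, "dz": 0, "wx": 0, "wy": 0, "wz": 0}, {"dx": 0, "dy": 0, "dz": 0, "wx": 0, "wy": 0, "wz": 0}]}}

```text
time_s: 51.27
position: [0.4721, -0.1803, 0.0564]
tool_rot: [3.142, 0.001, -0.52]
wrist_force: [0.2, 0.5, -2.5]
finger_gap: 0.0464
```

>>> {"api": "send_rows", "payload": {"increments": [{"dx": 0, "dy": 0, "dz": 0.5, "wx": 0, "wy": 0, "wz": 0}, {"dx": 0, "dy": 0, "dz": 0.5, "wx": 0, "wy": 0, "wz": 0}, {"dx": 0, "dy": 0, "dz": 0.4, "wx": 0, "wy": 0, "wz": 0}, {"dx": 0, "dy": 0, "dz": 0.25, "wx": 0, "wy": 0, "wz": 0}, {"dx": 0, "dy": 0, "dz": 0, "wx": 0, "wy": 0, "wz": 0}, {"dx": 0, "dy": 0, "dz": 0, "wx": 0, "wy": 0, "wz": 0}]}}

```text
time_s: 51.77
position: [0.4722, -0.1804, 0.0402]
tool_rot: [3.142, 0.0, -0.52]
wrist_force: [0.2, 0.2, -1.7]
finger_gap: 0.0465
```

```bash
python3 look.py 35 45;  python3 plan.py .4728 -.1803 .0393
```

```text
t 51.77 pos [ 0.4722 -0.1804  0.0402] rot [ 3.1416e+00  3.0000e-04 -5.2000e-01] F [ 0.2  0.2 -1.7] gap 0.0465
top [301.1 225.9] origin 256 180
scene [258.7 165.9] origin 213 120
t 51.87 pos [ 0.4724 -0.1805  0.0406] rot [-3.1415e+00 -3.0000e-04 -5.2000e-01] F [ 0.2  0.7 -1.5] gap 0.0464
tool shift cm [ 0.03 -0.03  0.13] rows 0.030715693429888953
```

View pics/35c.png

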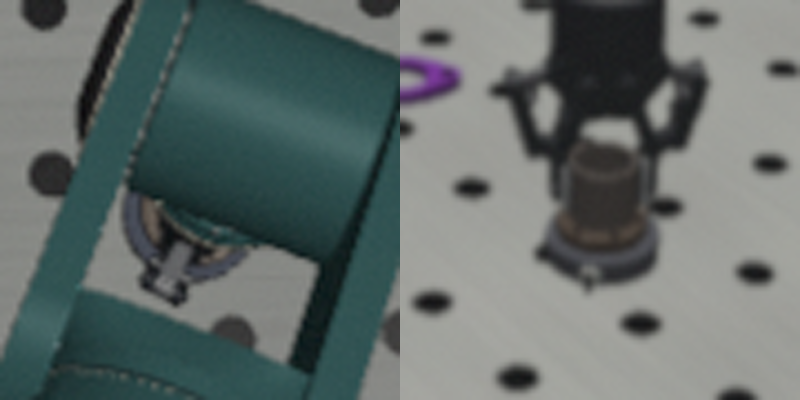

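>>> {"api": "send_rows", "payload": {"increments": [{"dx": 0, "dy": 0, "dz": 0.08, "wx": 0, "wy": 0, "wz": 0}, {"dx": 0, "dy": 0, "dz": 0.06, "wx": 0, "wy": 0, "wz": 0}, {"dx": 0, "dy": 0, "dz": 0, "wx": 0, "wy": 0, "wz": 0}, {"dx": 0, "dy": 0, "dz": 0, "wx": 0, "wy": 0, "wz": 0}]}}

```text
time_s: 52.2
position: [0.4724, -0.1804, 0.0392]
tool_rot: [-3.142, -0.0, -0.52]
wrist_force: [0.9, -0.7, 0.0]
finger_gap: 0.0461
```

>>> {"api": "send_rows", "payload": {"increments": [{"dx": 0, "dy": 0, "dz": 0.04, "wx": 0, "wy": 0, "wz": 0}, {"dx": 0, "dy": 0, "dz": 0, "wx": 0, "wy": 0, "wz": 0}, {"dx": 0, "dy": 0, "dz": 0, "wx": 0, "wy": 0, "wz": 0}]}}

```text
time_s: 52.45
position: [0.4725, -0.1805, 0.0392]
tool_rot: [-3.142, -0.0, -0.52]
wrist_force: [-3.5, 0.9, 6.5]
finger_gap: 0.0459
```

>>> {"api": "send_rows", "payload": {"fingers": 1, "increments": [{"dx": 0, "dy": 0, "dz": 0, "wx": 0, "wy": 0, "wz": 0}, {"dx": 0, "dy": 0, "dz": 0, "wx": 0, "wy": 0, "wz": 0}, {"dx": 0, "dy": 0, "dz": 0, "wx": 0, "wy": 0, "wz": 0}, {"dx": 0, "dy": 0, "dz": 0, "wx": 0, "wy": 0, "wz": 0}, {"dx": 0, "dy": 0, "dz": 0, "wx": 0, "wy": 0, "wz": 0}, {"dx": 0, "dy": 0, "dz": -1, "wx": 0, "wy": 0, "wz": 0}, {"dx": 0, "dy": 0, "dz": -3, "wx": 0, "wy": 0, "wz": 0}, {"dx": 0, "dy": 0, "dz": -4, "wx": 0, "wy": 0, "wz": 0}, {"dx": 0, "dy": 0, "dz": -4, "wx": 0, "wy": 0, "wz": 0}, {"dx": 0, "dy": 0, "dz": -4, "wx": 0, "wy": 0, "wz": 0}, {"dx": 0, "dy": 0, "dz": -3, "wx": 0, "wy": 0, "wz": 0}, {"dx": 0, "dy": 0, "dz": 0, "wx": 0, "wy": 0, "wz": 0}, {"dx": 0, "dy": 0, "dz": 0, "wx": 0, "wy": 0, "wz": 0}]}}

```text
time_s: 53.53
position: [0.4728, -0.1806, 0.2312]
tool_rot: [-3.141, -0.004, -0.52]
wrist_force: [-0.1, 0.2, -1.4]
finger_gap: 0.0854
```

```bash
python3 look.py 36 45 .4728 -.1803 .05;  python3 plan.py .2 -.62 .23
```

```text
t 53.53 pos [ 0.4728 -0.1806  0.2312] rot [-3.1412 -0.0037 -0.52  ] F [-0.1  0.2 -1.4] gap 0.0854
top [301.4 225.2] origin 256 180
scene [258.7 163.4] origin 213 118
t 53.63 pos [ 0.472  -0.1803  0.2282] rot [ 3.1415e+00  7.0000e-04 -5.2000e-01] F [-0.4 -0.5 -1.3] gap 0.0854
tool shift cm [-1.76 51.68 -0.18] rows 12.392285984003042
```

View pics/36c.png

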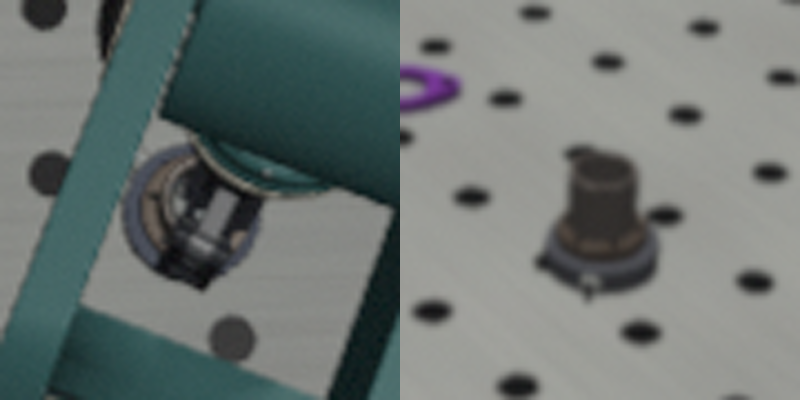

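>>> {"api": "send_rows", "payload": {"increments": [{"dx": -0.1, "dy": 1.5, "dz": 0, "wx": 0, "wy": 0, "wz": 0}, {"dx": -0.1, "dy": 3, "dz": 0, "wx": 0, "wy": 0, "wz": 0}, {"dx": -0.1, "dy": 3, "dz": 0, "wx": 0, "wy": 0, "wz": 0}, {"dx": -0.1, "dy": 3, "dz": 0, "wx": 0, "wy": 0, "wz": 0}, {"dx": -0.1, "dy": 3, "dz": 0, "wx": 0, "wy": 0, "wz": 0}, {"dx": -0.1, "dy": 3, "dz": 0, "wx": 0, "wy": 0, "wz": 0}, {"dx": -0.1, "dy": 3, "dz": 0, "wx": 0, "wy": 0, "wz": 0}, {"dx": -0.1, "dy": 3, "dz": 0, "wx": 0, "wy": 0, "wz": 0}, {"dx": -0.1, "dy": 3, "dz": 0, "wx": 0, "wy": 0, "wz": 0}, {"dx": -0.1, "dy": 3, "dz": 0, "wx": 0, "wy": 0, "wz": 0}, {"dx": -0.1, "dy": 3, "dz": 0, "wx": 0, "wy": 0, "wz": 0}, {"dx": -0.1, "dy": 3, "dz": 0, "wx": 0, "wy": 0, "wz": 0}, {"dx": -0.1, "dy": 3, "dz": 0, "wx": 0, "wy": 0, "wz": 0}, {"dx": -0.1, "dy": 3, "dz": 0, "wx": 0, "wy": 0, "wz": 0}, {"dx": -0.1, "dy": 3, "dz": 0, "wx": 0, "wy": 0, "wz": 0}, {"dx": -0.1, "dy": 3, "dz": 0, "wx": 0, "wy": 0, "wz": 0}, {"dx": -0.1, "dy": 3, "dz": 0, "wx": 0, "wy": 0, "wz": 0}, {"dx": 0, "dy": 2, "dz": 0, "wx": 0, "wy": 0, "wz": 0}, {"dx": 0, "dy": 0, "dz": 0, "wx": 0, "wy": 0, "wz": 0}, {"dx": 0, "dy": 0, "dz": 0, "wx": 0, "wy": 0, "wz": 0}]}}

```text
time_s: 55.3
position: [0.2009, -0.619, 0.2266]
tool_rot: [-3.139, 0.002, -0.521]
wrist_force: [-0.1, 0.5, -0.2]
finger_gap: 0.0854
```

```bash
python3 look.py 37; python3 - <<'E'
import cv2,numpy as np
i=cv2.imread('pics/top37.png');j=cv2.imread('pics/scene37.png')
a=cv2.resize(i[200:280,130:230],None,fx=4,fy=4,interpolation=2);b=cv2.resize(i[187:267,250:350],None,fx=4,fy=4,interpolation=2)
c=cv2.resize(j[170:250,295:395],None,fx=4,fy=4,interpolation=2)[:280];d=cv2.resize(j[120:200,210:310],None,fx=4,fy=4,interpolation=2)[:280]
cv2.imwrite('pics/37d.png',np.vstack([np.hstack([a,b]),np.hstack([c,d])]))
E
```

```text
t 55.3 pos [ 0.2009 -0.619   0.2266] rot [-3.1393e+00  2.2000e-03 -5.2140e-01] F [-0.1  0.5 -0.2] gap 0.0854
top [534.1 339.4] origin 474 279
scene [246.8  46.3] origin 186 -14
```

View pics/37d.png

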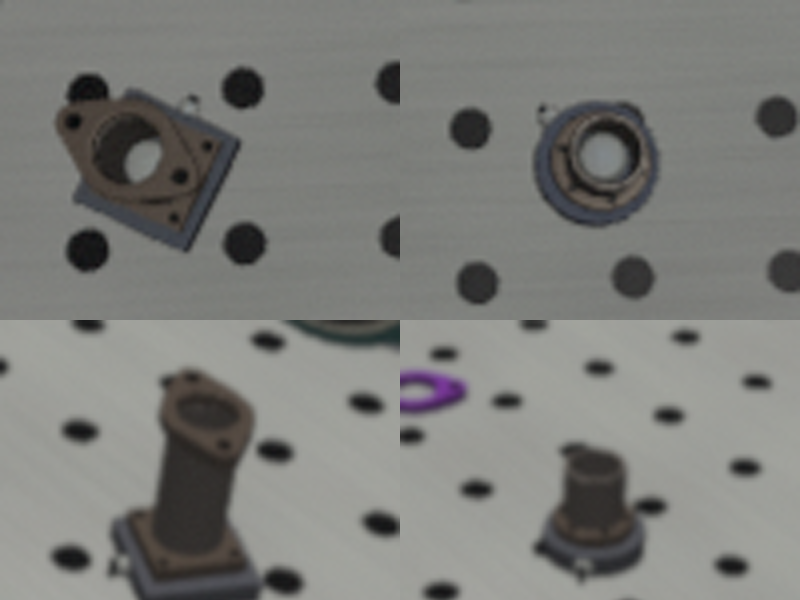

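View pics/top37.png

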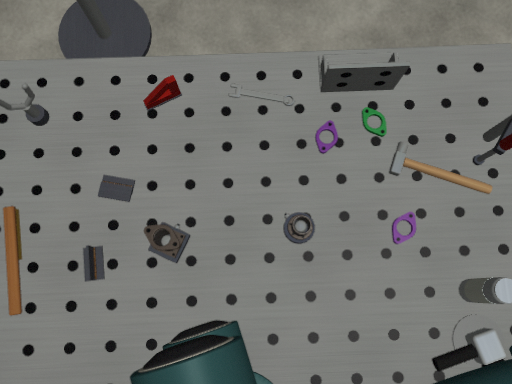

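```bash
python3 - <<'E'
from ov import *
p=np.array([.4485,.1514]); G=(0,255,0);Y=(0,255,255);Rr=(0,0,255)
for cam,b in(('top',np.array([-.0013,.0040])),('scene',np.array([.001,-.0012]))):
    S=Cam(cam);u,v=S.proj([[*p,.06]])[0].astype(int)
    ov('37',[(hull(.134),p+b,1.051,G),(circ(.02,.134),p+b,0,G),(circ(.024,.122),p+b,0,Y),(circ(.024,.032),p+b,0,Y),(sq(.04,.02),p+b,-2.042,Rr),(sq(.031,.032),p+b,-2.042,Rr)],(u-30,v-34),32,f'pics/37{cam}o.png',6,cam)
a=cv2.imread('pics/37topo.png');c=cv2.imread('pics/37sceneo.png');cv2.imwrite('pics/37o.png',np.hstack([a,c]))
E
```

```text
(no output)
```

View pics/37o.png

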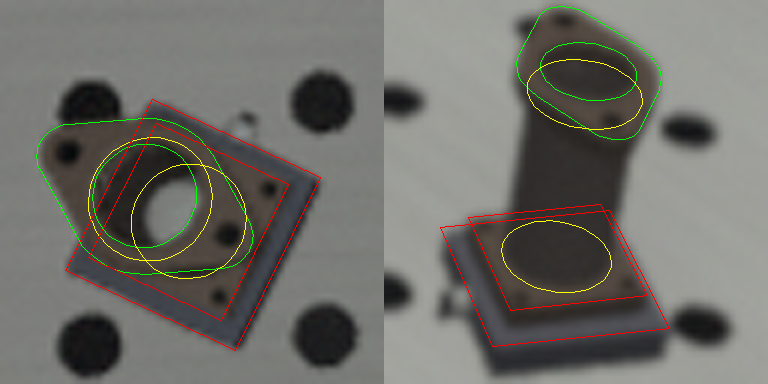

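```bash
python3 - <<'E'
from bench import robot
print(robot.job_done()); print(robot.observe()['time_s'])
E
```

```text
the job is handed in; nothing more can be done
None
the job is handed in; nothing more can be done
```

Both pipe pieces are fitted up on their mandrels, and I handed the job in at about 55 s of the 131 s allowed.

- **Square mandrel:** I set the square flange in line with the base sides, stood the long tube on it over the spigot, and laid the brown oval flange on top. The purple and green look-alikes were not touched.
- **Round mandrel:** I placed the round flange, then the short tube.

**Centring:** I gripped each part except the oval flange twice, at right angles, to centre it in the jaws. The oval flange is too long to grip lengthwise, so its position along that direction relies on the camera fit.

**Last checks:** With the arm moved clear, both cameras showed the two stacks upright and the parts flat on one another. In the overlays the flange sides looked parallel to the base sides. The oval's bore sat within roughly 1 mm of the tube axis. The two practice welds were still where they lay.

**Disagreement:** The two cameras differed by about 2 mm in x and 5 mm in y, so I corrected both using the square flange's measured position in the gripper. At the end, the expected outlines of the square base and flange were still about a pixel off (roughly 2–3 mm) in the scene camera. They matched the picture in the top camera.

Every force reading I took at the wrist stayed under about 15 N.

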